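# Wedge the display carrier tight and fill it with buffers

### The arm

A 6-joint arm with a two-finger parallel gripper is mounted at the origin on the work surface. World frame = base frame: x ahead of the robot, y to its left, z up, the work surface at z = 0. Lengths are in mm, angles in rad, forces in N, time in s.
With the tool pointing down it reaches from about 350 to 875 mm from the base axis. Payload 4.2 kg.
Tool frame: the origin (TCP) lies midway between the tips of the shut fingers; the grasp point (between the pads) lies 19 mm behind it; z points along the fingers, y is the direction in which the jaws open and shut (so a half turn about z gives the same grasp; the last joint's range is limited). The gripper opens to 85 mm and grips with 20 to 120 N. Pads are 22 mm wide; open, the fingers measure 114 mm over their backs; the gripper's body (76 mm by 85 mm) begins 54 mm behind the grasp point. The pads swing forward as they close: fully open they stand 13 mm farther back than shut.
Start: joints at [1.584, 0.385, 0.008, 0, -1.194, -0.259], TCP at [152.051, 606.201, 192.712] pointing down, gripper open.
Joint ranges: [-3.14, 3.14], [-1.21, 2.06], [-1.07, 1.41], [-3.16, 2.05], [-2.99, -0.16], [-3.1, 3.1]. Speed limits (rad/s): [2.79, 2.79, 3.14, 3.14, 3.14, 3.14].

### API

Orientations are given as a unit quaternion [x, y, z, w].
In Python, from bench import read_state, get_image, job_done, search_frame, regions_of gives the robot as it stands.
- The arm moves only by the tool servo_tool, never from a script. Its arguments are lists of equal length, an entry for each row: "turn": the turn, a rotation vector about the world's x, y, z in rad, a list of three; "dp": the shift along the world's x, y, z in m, a list of three; "fingers": the finger opening in m, from 0 to 0.0854. In form: {"turn": [[rx, ry, rz], ...], "dp": [[tx, ty, tz], ...], "fingers": [fingers, ...]}. A call has exactly 5 rows; each row shifts and turns the pose as measured when the row begins; what a row does not reach is not made up. A row lasts 1/8 s, in which the tool goes at most 62.5 mm and 10.7 degrees, less where a joint would pass 70% of its speed; a pose out of reach is approached as far as the arm can. A call is refused whole if a number of a shift passes 0.0625 or a number of a turn 0.188, either way. A call with a gripper value outside its range is refused whole. The fingers move at their own pace and stop on an object; the grip force is fixed at half the most. Time passes only in rows, so rows that do not move let the fingers close, or fill a call up. It gives the time, the measured TCP pose, the force and the opening at its end, in the units of the state.
- read_state(): the state, without advancing time (a new reading comes with each control period).
- get_image(name): name is "side" or "top"; returns a dict with "img" (384x512x3 uint8, red, green, blue), "vfov" (degrees; the focal length in pixels is half the picture's height over the tangent of half this angle, whatever the lens; pixels are square), "cx", "cy" (the principal point, pixels), "world_from_camera" (4x4, takes a point from camera to world coordinates). Camera axes: x right, y down, z forward; pixel columns grow to the right and rows downward; lengths in mm; the calibration is good to about 2 mm. A picture is of the moment at which its call begins. There is no depth.
- job_done(): hands the job in, once; it reports no verdict.
Trained networks look in the newest picture that a camera, given by its name, has taken for a name from the list of things; names that differ only in an ending like _2 or _b are one class to them, and where a whole thing is asked for, a point or a joint stands for the part that bears it (a point fixed in the world has none). Each returns a list of dicts, best first, with "score" (0 to 1); they miss things now and then, are a little off and sometimes report something else, mostly with a low value. They report only what shows in the picture. A call takes as long as a camera call. They do not tell look-alikes from the thing itself.
- search_frame(query, camera): "box" ([left, top, width, height] in pixels, round what is visible of it).
- regions_of(query, camera): "region" (384x512 bool, what is visible of it) and "box" ([left, top, width, height] in pixels, round what is visible of it).
The state is a dict: "clock": time; "joints": joint angles; "joint_vel": joint speeds; "joint_efforts": joint torques, N m; "position": TCP position; "ee_rot": TCP orientation; "contact_force": force on the tool from outside, world axes, zero at the start; "wrist_torque": the same for the moment, N m; "gripper_width": finger opening in mm.
Only numpy, scipy, OpenCV 4.12 (cv2) and the standard library are available. Lean on these libraries where they do the work, as an engineer would, in place of code of your own. Each camera call takes 0.05 s, during which the arm holds its last target. There are 200 camera calls.

### The job

Make up the buffer carrier on the shop bench: stand the yellow wedge tip down in the slot at the end of the carrier, and tap it down with the mallet until the carrier is pushed hard against its end stop and stays locked there. Put the mallet back upright on its green pad, and set every red buffer standing about on the bench upright in an empty well of the carrier, one per well, keeping those already in it. Leave the tape roll, tin, screwdriver and cardboard box alone.

Things in the scene. Friction and masses are not known exactly. Their poses are not given: they have to be found in the camera images.
- carrier (a joint): how far the grey six-well carrier has slid along its cradle towards the cradle's low end stop, in m: 0 as found, 0.007 when it is hard against the stop. A spring of 2.5 N (0) to 4.6 N (0.007) pushes it back towards the wedge slot. It slides along the cradle's -y direction.
- cradle: blue fixed cradle, 188 mm (x) by 333 mm (y, from -138 to +195 mm), base 10 mm; origin on the bench under the middle of the carrier (as found). On it slides the grey carrier (164 x 222 mm). At its +y end an 86 mm high stop block (68 mm wide) with two cheeks: the upright wedge slot lies between it and the carrier's steel end plate. At its -y end a stop 52 mm high; side rails 26 mm high
- slot_home (a point): where the wedge's middle lies once driven home, 72.5 mm above the bench; axes as the cradle's. Slot: 48 mm along x between cheeks, walls 86 mm high. With the carrier at 0 its mouth is 16 mm along y, centred 3.5 mm to +y of this point, narrowing downwards to match the wedge, which dropped in sticks 35 mm too high, 3.5 mm to +y. Driving it (10-20 N) pushes the carrier to its stop; friction holds it
- wedge_mid (a point): middle (half-way up) of the loose yellow wedge, 0.1 kg, 105 mm tall, 40 mm wide along its x (parallel faces), tapering along its y from 31 mm thick at the top to 10 mm at the tip; same either way round; z up. It starts tip down in a fixed open wooden stand (60 x 38 mm, 42 mm high, floor 6 mm), x along the stand's long side. In the slot its x lies along the cradle's x
- mallet_grip (a point): grip point of the stub mallet (0.3 kg), on its axis 105 mm above its flat striking face, 40 mm below its top. Wooden handle 28 mm in diameter, 95 mm long; black rubber head below it, 54 mm in diameter, 50 mm tall. It stands on its striking face on the green pad; z up along the handle. Used face down, to tap straight down on the wedge's top
- pad_top (a point): middle of the top of the green round pad where the mallet belongs, 90 mm in diameter, 4 mm thick, fixed
- well1 (a point): middle of the floor of one of the carrier's six wells (moves with the carrier); axes as the cradle's. Wells are 56 mm square, 16 mm deep, 2 along x (80 mm apart) by 3 along y (72 mm apart); the floor is 18 mm above the bench
- well2 (a point): the same for another well
- well3 (a point): the same for another well
- well4 (a point): the same for another well
- well5 (a point): the same for another well
- well6 (a point): the same for another well
- buffer1_mid (a point): middle (28 mm above its flat steel base) of a red domed rubber buffer, 44 mm in diameter, straight-sided up to 44 mm, 56 mm tall, 0.1 kg; z up. On the bench at first. May be absent
- buffer2_mid (a point): another buffer, on the bench at first; may be absent
- buffer3_mid (a point): another buffer, on the bench at first; may be absent
- buffer4_mid (a point): another buffer, on the bench at first; may be absent
- buffer5_mid (a point): another buffer, on the bench at first; may be absent
- buffer6_mid (a point): middle (28 mm above its flat steel base) of a red domed rubber buffer, 44 mm in diameter, straight-sided up to 44 mm, 56 mm tall, 0.1 kg; z up. In one of the wells at first. May be absent
- buffer7_mid (a point): another buffer, in a well at first; may be absent
- buffer8_mid (a point): another buffer, in a well at first; may be absent
- tape_roll: bystander: blue tape roll, 84 mm across, 24 mm tall, loose; leave alone (origin under its middle)
- touchup_tin: bystander: small tin, 56 mm across, 75 mm tall, loose; leave alone (origin under its middle)
- driver: bystander: screwdriver with a blue handle, lying; leave alone
- blade_box: bystander: cardboard box 60 x 90 x 30 mm, loose; leave alone (origin under its middle)
There are look-alikes about, which are no part of the job. What is shaped like the part that bears buffer1_mid but blue is not meant. What is shaped like the part that bears wedge_mid but blue is not meant.

How it is judged (in metres and radians):
On the way, in this order (a step that is already met when the one before it is completed fails the run):
1. the wedge stands upright in the slot (horizontal distance between wedge_mid and slot_home below 0.012 m and angle between wedge_mid's own z axis and vertical below 0.2 rad and z of wedge_mid in the frame of slot_home below 0.046 m), for 0.2 s.
2. the wedge is home, the carrier against its stop, with the mallet upon the wedge (horizontal distance between wedge_mid and slot_home below 0.012 m and angle between wedge_mid's own z axis and vertical below 0.2 rad and value of joint carrier above 0.0055 m and z of wedge_mid in the frame of slot_home below 0.012 m and contact force between mallet and wedge above 1 N).
At the end, for the whole second after the job is handed in: Wedge upright in the slot (within 12 mm sideways and in height of home), carrier within 1.5 mm of its stop; every buffer present upright (0.2 rad) on the floor of its own well; mallet upright on the pad, axis within 40 mm of its middle (horizontal distance between wedge_mid and slot_home below 0.012 m and angle between each of wedge_mid, buffer1_mid, buffer2_mid, buffer3_mid, buffer4_mid, buffer5_mid, buffer6_mid, buffer7_mid, buffer8_mid's own z axis and vertical below 0.2 rad and value of joint carrier above 0.0055 m and z of wedge_mid in the frame of slot_home below 0.012 m and ((horizontal distance between buffer1_mid and well1 below 0.014 m and z of buffer1_mid in the frame of well1 below 0.034 m) or (horizontal distance between buffer1_mid and well2 below 0.014 m and z of buffer1_mid in the frame of well2 below 0.034 m) or (horizontal distance between buffer1_mid and well3 below 0.014 m and z of buffer1_mid in the frame of well3 below 0.034 m) or (horizontal distance between buffer1_mid and well4 below 0.014 m and z of buffer1_mid in the frame of well4 below 0.034 m) or (horizontal distance between buffer1_mid and well5 below 0.014 m and z of buffer1_mid in the frame of well5 below 0.034 m) or (horizontal distance between buffer1_mid and well6 below 0.014 m and z of buffer1_mid in the frame of well6 below 0.034 m)) and ((horizontal distance between buffer2_mid and well1 below 0.014 m and z of buffer2_mid in the frame of well1 below 0.034 m) or (horizontal distance between buffer2_mid and well2 below 0.014 m and z of buffer2_mid in the frame of well2 below 0.034 m) or (horizontal distance between buffer2_mid and well3 below 0.014 m and z of buffer2_mid in the frame of well3 below 0.034 m) or (horizontal distance between buffer2_mid and well4 below 0.014 m and z of buffer2_mid in the frame of well4 below 0.034 m) or (horizontal distance between buffer2_mid and well5 below 0.014 m and z of buffer2_mid in the frame of well5 below 0.034 m) or (horizontal distance between buffer2_mid and well6 below 0.014 m and z of buffer2_mid in the frame of well6 below 0.034 m)) and ((horizontal distance between buffer3_mid and well1 below 0.014 m and z of buffer3_mid in the frame of well1 below 0.034 m) or (horizontal distance between buffer3_mid and well2 below 0.014 m and z of buffer3_mid in the frame of well2 below 0.034 m) or (horizontal distance between buffer3_mid and well3 below 0.014 m and z of buffer3_mid in the frame of well3 below 0.034 m) or (horizontal distance between buffer3_mid and well4 below 0.014 m and z of buffer3_mid in the frame of well4 below 0.034 m) or (horizontal distance between buffer3_mid and well5 below 0.014 m and z of buffer3_mid in the frame of well5 below 0.034 m) or (horizontal distance between buffer3_mid and well6 below 0.014 m and z of buffer3_mid in the frame of well6 below 0.034 m)) and ((horizontal distance between buffer4_mid and well1 below 0.014 m and z of buffer4_mid in the frame of well1 below 0.034 m) or (horizontal distance between buffer4_mid and well2 below 0.014 m and z of buffer4_mid in the frame of well2 below 0.034 m) or (horizontal distance between buffer4_mid and well3 below 0.014 m and z of buffer4_mid in the frame of well3 below 0.034 m) or (horizontal distance between buffer4_mid and well4 below 0.014 m and z of buffer4_mid in the frame of well4 below 0.034 m) or (horizontal distance between buffer4_mid and well5 below 0.014 m and z of buffer4_mid in the frame of well5 below 0.034 m) or (horizontal distance between buffer4_mid and well6 below 0.014 m and z of buffer4_mid in the frame of well6 below 0.034 m)) and ((horizontal distance between buffer5_mid and well1 below 0.014 m and z of buffer5_mid in the frame of well1 below 0.034 m) or (horizontal distance between buffer5_mid and well2 below 0.014 m and z of buffer5_mid in the frame of well2 below 0.034 m) or (horizontal distance between buffer5_mid and well3 below 0.014 m and z of buffer5_mid in the frame of well3 below 0.034 m) or (horizontal distance between buffer5_mid and well4 below 0.014 m and z of buffer5_mid in the frame of well4 below 0.034 m) or (horizontal distance between buffer5_mid and well5 below 0.014 m and z of buffer5_mid in the frame of well5 below 0.034 m) or (horizontal distance between buffer5_mid and well6 below 0.014 m and z of buffer5_mid in the frame of well6 below 0.034 m)) and ((horizontal distance between buffer6_mid and well1 below 0.014 m and z of buffer6_mid in the frame of well1 below 0.034 m) or (horizontal distance between buffer6_mid and well2 below 0.014 m and z of buffer6_mid in the frame of well2 below 0.034 m) or (horizontal distance between buffer6_mid and well3 below 0.014 m and z of buffer6_mid in the frame of well3 below 0.034 m) or (horizontal distance between buffer6_mid and well4 below 0.014 m and z of buffer6_mid in the frame of well4 below 0.034 m) or (horizontal distance between buffer6_mid and well5 below 0.014 m and z of buffer6_mid in the frame of well5 below 0.034 m) or (horizontal distance between buffer6_mid and well6 below 0.014 m and z of buffer6_mid in the frame of well6 below 0.034 m)) and ((horizontal distance between buffer7_mid and well1 below 0.014 m and z of buffer7_mid in the frame of well1 below 0.034 m) or (horizontal distance between buffer7_mid and well2 below 0.014 m and z of buffer7_mid in the frame of well2 below 0.034 m) or (horizontal distance between buffer7_mid and well3 below 0.014 m and z of buffer7_mid in the frame of well3 below 0.034 m) or (horizontal distance between buffer7_mid and well4 below 0.014 m and z of buffer7_mid in the frame of well4 below 0.034 m) or (horizontal distance between buffer7_mid and well5 below 0.014 m and z of buffer7_mid in the frame of well5 below 0.034 m) or (horizontal distance between buffer7_mid and well6 below 0.014 m and z of buffer7_mid in the frame of well6 below 0.034 m)) and ((horizontal distance between buffer8_mid and well1 below 0.014 m and z of buffer8_mid in the frame of well1 below 0.034 m) or (horizontal distance between buffer8_mid and well2 below 0.014 m and z of buffer8_mid in the frame of well2 below 0.034 m) or (horizontal distance between buffer8_mid and well3 below 0.014 m and z of buffer8_mid in the frame of well3 below 0.034 m) or (horizontal distance between buffer8_mid and well4 below 0.014 m and z of buffer8_mid in the frame of well4 below 0.034 m) or (horizontal distance between buffer8_mid and well5 below 0.014 m and z of buffer8_mid in the frame of well5 below 0.034 m) or (horizontal distance between buffer8_mid and well6 below 0.014 m and z of buffer8_mid in the frame of well6 below 0.034 m)) and horizontal distance between mallet_grip and pad_top below 0.04 m and z of mallet_grip in the frame of pad_top below 0.111 m and angle between mallet_grip's own z axis and vertical below 0.1 rad); the robot touches nothing.
It fails at once if the tape roll is moved more than 40 mm (distance of tape_roll from where it was at the start of the episode above 0.04 m).
It fails at once if the tin is moved more than 40 mm (distance of touchup_tin from where it was at the start of the episode above 0.04 m).
It fails at once if the screwdriver is moved more than 40 mm (distance of driver from where it was at the start of the episode above 0.04 m).
It fails at once if the cardboard box is moved more than 40 mm (distance of blade_box from where it was at the start of the episode above 0.04 m).
Of buffer1, buffer2, buffer3, buffer4, buffer5 only 3 to 5 are there at a start; the rules pass over those that are not, and their reading is None.
Of buffer6, buffer7, buffer8 only 1 to 1 are there at a start; the rules pass over those that are not, and their reading is None.
At some moment in a run one of buffer1, buffer2, buffer3, buffer4, buffer5 may be knocked a few centimetres aside while the robot is not near it.
It also fails if it takes over 210 s, if anything falls off the work surface, if the arm or the gripper's body presses on something with over 40 N, if the wrist force passes 120 N, or if a joint passes its speed limit or range.

## Working session

There is one attempt and no reset: what is moved stays moved. The work goes in short steps, Python scripts to look and compute and a tool call to move; the robot and the scene stay as the last step left them, time stands still between calls to the robot, and variables do not carry over. Pictures are saved under pics/ and viewed, about 12 in all and at most 16, crops included, and the job is handed in when it is done.

Besides the shell and the picture viewer there is one more tool, called after ">>>" as name(argument=value, ...) on one line, values as JSON. servo_tool: Moves the arm, as the interface text tells. Its arguments: {"type":"object","properties":{"turn":{"type":"array","items":{"type":"array","items":{"type":"number"}}},"dp":{"type":"array","items":{"type":"array","items":{"type":"number"}}},"fingers":{"type":"array","items":{"type":"number"}}},"required":["turn","dp","fingers"]}

```bash
ls; mkdir -p pics; cat > h.py <<'E'
import numpy as np, cv2
from bench import *
def cam(n):
    d=get_image(n); return d
def f(d): return d["img"].shape[0]/2/np.tan(np.radians(d["vfov"]/2))
def px2w(d,u,v,z):
    r=np.array([(u-d["cx"])/f(d),(v-d["cy"])/f(d),1.]); T=np.array(d["world_from_camera"])
    r=T[:3,:3]@r; o=T[:3,3]; return o+r*(z-o[2])/r[2]
def w2px(d,p):
    T=np.linalg.inv(np.array(d["world_from_camera"])); q=T[:3,:3]@np.array(p,float)+T[:3,3]
    return np.array([d["cx"]+f(d)*q[0]/q[2],d["cy"]+f(d)*q[1]/q[2]])
def save(d,name,box=None,s=1.5):
    im=d["img"][:,:,::-1]
    if box: l,t,w,h=box; im=im[t:t+h,l:l+w]
    cv2.imwrite("pics/"+name,cv2.resize(np.ascontiguousarray(im),None,fx=s,fy=s,interpolation=cv2.INTER_CUBIC))
E
python3 - <<'E'
from h import *
print(read_state())
for n in("top","side"):
    d=cam(n); save(d,n+"0.png"); print(n,d["vfov"],d["cx"],d["cy"],np.round(d["world_from_camera"],3).tolist())
    for q in["cradle","wedge_mid","mallet_grip","buffer1_mid","carrier","tape_roll","touchup_tin","driver","blade_box"]:
        print(q,[(np.round(x["score"],2),x["box"]) for x in search_frame(q,n)[:8]])
E
```

```text
pics
{'clock': 0.0, 'joints': array([ 1.58363490e+00,  3.85542269e-01,  6.62175163e-03, -4.85946277e-04,
       -1.19399877e+00, -2.58597288e-01]), 'joint_vel': array([ 0.00026548, -0.00039927,  0.00081286,  0.00033942,  0.00023411,
        0.00130949]), 'joint_efforts': array([-1.30682874e-03, -3.92288911e+01,  1.88398021e+01,  4.18617457e+00,
       -4.64544370e-03, -3.36777262e-06]), 'position': array([151.8860503 , 605.57382388, 191.63064159]), 'ee_rot': array([ 9.92448251e-01, -1.22659251e-01, -8.01361610e-05,  1.08227581e-03]), 'contact_force': array([-0.06839027,  0.06565627, -0.20709424]), 'wrist_torque': array([0.0167051 , 0.0004244 , 0.03753497]), 'gripper_width': 85.57095481550738}
top 55.41863569975416 251.8276929552469 193.207789111537 [[-0.008, -0.99, 0.143, 398.735], [-1.0, 0.009, 0.008, 16.347], [-0.009, -0.143, -0.99, 1042.761], [0.0, 0.0, 0.0, 1.0]]
cradle [(np.float64(0.88), [232.0, 134.1, 131.9, 80.9]), (np.float64(0.32), [254.5, 141.8, 98.3, 64.5]), (np.float64(0.17), [388.3, 209.0, 37.3, 18.6])]
wedge_mid [(np.float64(0.7), [271.7, 225.6, 14.0, 15.8]), (np.float
[... 1088 characters left out ...]
5, 40.3]), (np.float64(0.2), [209.5, 119.1, 22.8, 19.0])]
buffer1_mid [(np.float64(0.49), [256.9, 144.5, 11.6, 20.2]), (np.float64(0.47), [257.9, 126.2, 13.1, 18.9])]
carrier [(np.float64(0.59), [263.4, 182.1, 83.5, 84.2])]
tape_roll [(np.float64(0.51), [212.3, 119.2, 19.3, 17.0])]
touchup_tin [(np.float64(0.6), [292.3, 309.9, 33.9, 32.7]), (np.float64(0.4), [242.5, 172.7, 114.3, 106.9])]
driver [(np.float64(0.56), [292.0, 154.7, 14.4, 29.4]), (np.float64(0.22), [261.5, 180.3, 84.8, 87.6])]
blade_box [(np.float64(0.84), [237.1, 315.5, 24.5, 44.3]), (np.float64(0.49), [243.7, 171.0, 111.6, 108.4]), (np.float64(0.22), [256.0, 183.6, 90.3, 83.3]), (np.float64(0.21), [189.8, 133.4, 12.9, 18.1])]
```

View pics/top0.png

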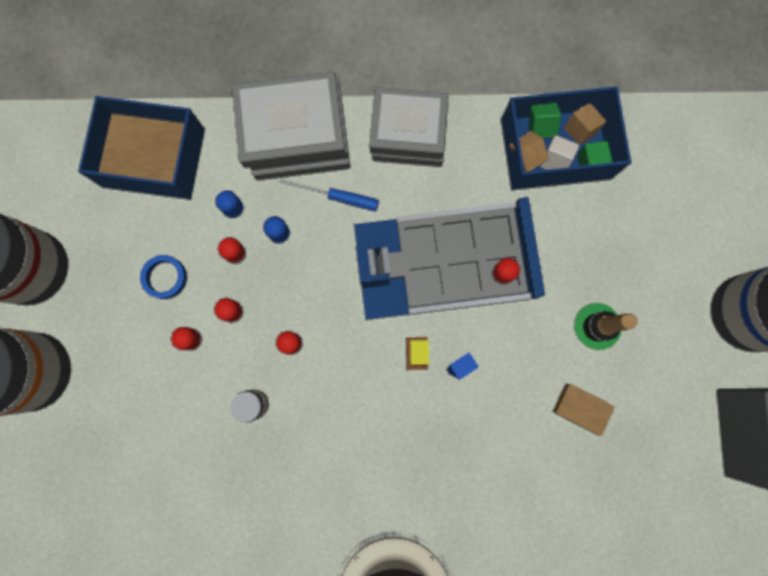

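View pics/side0.png

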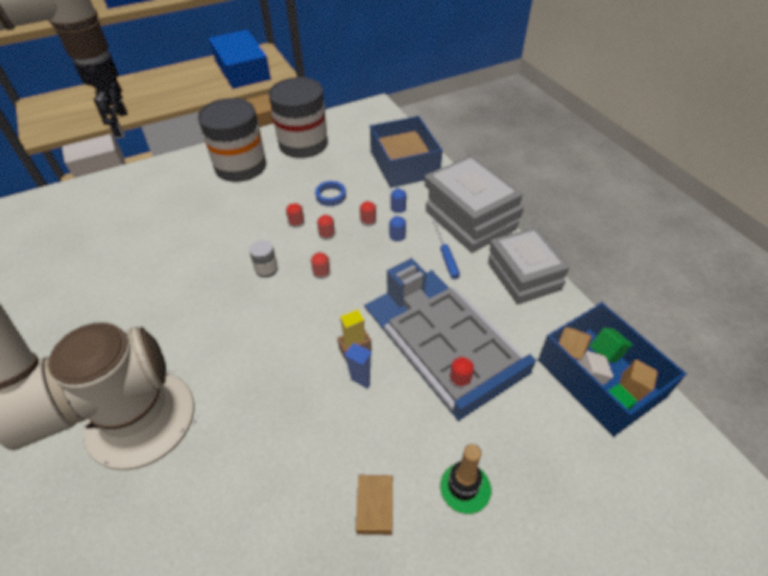

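Top: four red buffers on bench (px/1.5: ~(154,167),(151,206),(123,226),(192,229)), one in the well at (338,180); slot at (252,174), yellow wedge in its stand at (278,235) with the blue look-alike at (309,243), and the mallet near (400,216). Side agrees. Now closer crops and colour segmentation.

```bash
python3 - <<'E'
from h import *
d=cam("top"); save(d,"tc.png",(228,125,150,130),4.6)
s=cam("side"); save(s,"sc.png",(215,165,150,120),5)
for n,dd in(("top",d),("side",s)):
    hsv=cv2.cvtColor(dd["img"],cv2.COLOR_RGB2HSV)
    for c,lo,hi in(("red",(0,150,80),(8,255,255)),("yel",(24,150,80),(34,255,255)),("grn",(55,150,60),(75,255,255))):
        m=cv2.inRange(hsv,lo,hi)
        k,l,st,ce=cv2.connectedComponentsWithStats(m)
        for i in range(1,k):
            if st[i,4]>15: print(n,c,st[i].tolist(),ce[i].round(1), "z28",px2w(dd,*ce[i],28).round(1)[:2])
E
```

```text
top red [146, 159, 15, 15, 177] [153.1 165.8] z28 [626.8 304.1]
top red [329, 172, 17, 16, 208] [337.3 179.8] z28 [ 581.3 -216.7]
top red [143, 199, 16, 15, 178] [150.8 206.2] z28 [511.5 307.1]
top red [115, 219, 15, 14, 180] [122.  225.4] z28 [458.6 385.7]
top red [185, 221, 15, 15, 177] [192. 228.] z28 [449.7 190.8]
top yel [273, 226, 13, 17, 196] [278.7 234.3] z28 [430.3 -49. ]
top grn [354, 69, 20, 23, 361] [363.6  79.1] z28 [ 880.2 -305.9]
top grn [389, 94, 19, 15, 226] [398.2 101.5] z28 [ 810.3 -402.5]
top grn [384, 203, 27, 29, 239] [393.5 216.8] z28 [ 475.7 -367.8]
side red [182, 80, 32, 7, 58] [198.7  83.9] z28 [610.  755.4]
side red [241, 135, 9, 7, 50] [244.7 138.2] z28 [632.7 320.1]
side red [192, 136, 9, 8, 55] [195.7 139.6] z28 [462.9 400.1]
side red [213, 144, 8, 8, 49] [216.5 147.2] z28 [517.  322.9]
side red [208, 169, 10, 8, 62] [212.7 172.8] z28 [454.  205.9]
side red [301, 239, 14, 17, 188] [307.7 246.6] z28 [ 587.1 -201.3]
side yel [228, 207, 14, 13, 121] [234.3 212.8] z28 [447.9  11. ]
side grn [394, 219, 27, 22, 359] [406.9 229. ] z28 [ 887.1 -286.1]
side grn [407, 257, 17, 15, 119] [415.3 263.7] z28 [ 825.5 -387.1]
side grn [295, 313, 32, 29, 378] [311.  330.7] z28 [ 464.3 -410.8]
```

View pics/tc.png

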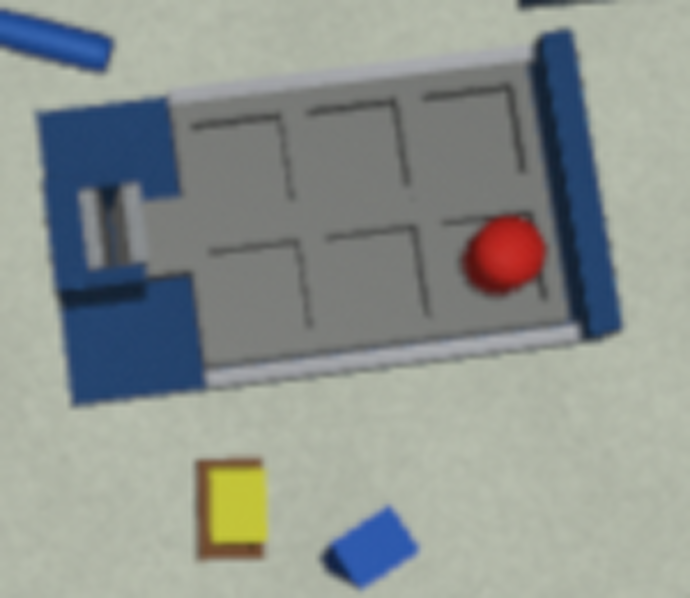

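View pics/sc.png

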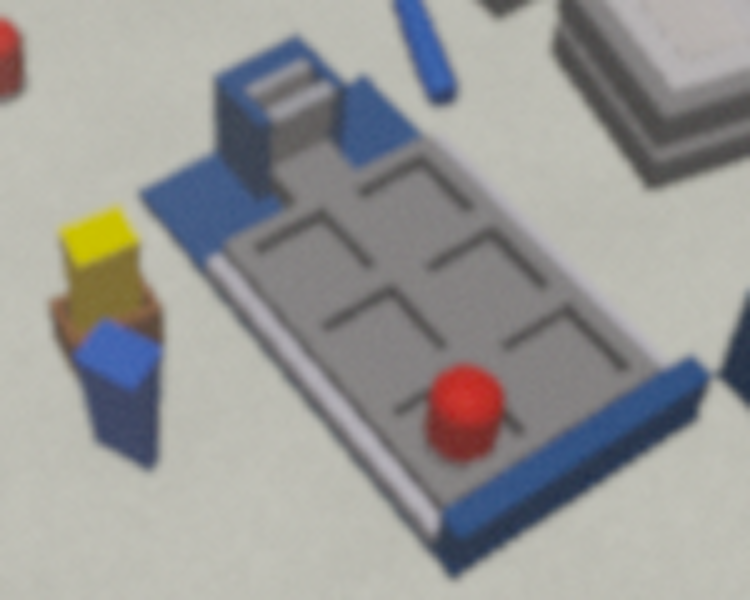

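```bash
cat >> h.py <<'E'
from scipy.optimize import least_squares
def unc(U,V,o,s): return np.array([(U+.5)/s-.5+o[0],(V+.5)/s-.5+o[1]])
def fitpose(obs):  # obs: list (cam,[u,v],[local xyz]); returns x,y,yaw, resid
    def r(p):
        c,s=np.cos(p[2]),np.sin(p[2]); out=[]
        for d,uv,l in obs: out+=list(w2px(d,[p[0]+c*l[0]-s*l[1],p[1]+s*l[0]+c*l[1],l[2]])-uv)
        return out
    best=min((least_squares(r,[500,0,a],x_scale=[10,10,.05],loss='soft_l1') for a in(-.3,.3)),key=lambda q:q.cost)
    return best.x,np.array(r(best.x)).reshape(-1,2)
def bufpix(d,x,y,z0=0,r=22,hc=44,h=56):
    a=np.linspace(0,2*np.pi,32); P=[]
    for z,rr in((0,r),(hc,r),(hc+.5*(h-hc),r*.86),(hc+.85*(h-hc),r*.5),(h,0.1)):
        P+=[w2px(d,[x+rr*np.cos(t),y+rr*np.sin(t),z0+z]) for t in a]
    M=cv2.moments(cv2.convexHull(np.array(P,np.float32))); return np.array([M['m10'],M['m01']])/M['m00']
def buffit(obs,x0,z0=0): # obs list (cam,uv)
    q=least_squares(lambda p:np.concatenate([bufpix(d,*p,z0)-uv for d,uv in obs]),x0,diff_step=1e-3); return q.x,q.fun
E
python3 - <<'E'
from h import *
t=cam("top"); s=cam("side")
T=lambda U,V:unc(U,V,(228,125),4.6); S=lambda U,V:unc(U,V,(215,165),5)
ob=[(t,T(37,113),(94,195,10)),(t,T(72,405),(-94,195,10)),(t,T(573,30),(94,-138,52)),(t,T(621,330),(-94,-138,52)),
(s,S(140,193),(-94,195,10)),(s,S(455,577),(-94,-138,0)),(s,S(709,374),(94,-138,52)),(s,S(360,77),(94,195,10))]
for nm,o in(("both",ob),("top",ob[:4]),("side",ob[4:])):
    p,r=fitpose(o); print(nm,p.round(3),r.round(1).tolist())
for nm,c in(("wtop",[(208,467),(267,467),(267,545),(208,545)]),):
    print(nm,[px2w(t,*T(*q),111).round(1)[:2].tolist() for q in c], px2w(t,*T(237.5,506),111).round(1))
print("wside",[px2w(s,*S(*q),111).round(1)[:2].tolist() for q in[(58,235),(122,207),(139,240),(76,266)]],px2w(s,*S(98.5,237),111).round(1))
print("stand",[px2w(t,*T(*q),42).round(1)[:2].tolist() for q in[(196,460),(262,460),(264,558),(198,558)]])
print("pad top",px2w(t,397.5,217.5,4)); 
for a,x0 in (((153.1,165.8),(620,300)),((150.8,206.2),(510,300)),((122,225.4),(450,380)),((192,228),(450,190))):
    print(buffit([(t,np.array(a))],x0)[0].round(1))
E
```

```text
both [ 6.07715e+02 -1.32373e+02  1.18000e-01] [[-0.7, -0.1], [-0.4, 0.4], [-0.1, -0.8], [0.8, -0.0], [-0.9, -0.3], [-0.9, 1.4], [1.1, 0.1], [0.6, -0.6]]
top [ 6.07335e+02 -1.32667e+02  1.13000e-01] [[-0.5, -0.3], [-0.5, 0.3], [0.2, -0.5], [0.9, 0.3]]
side [ 6.08387e+02 -1.31783e+02  1.24000e-01] [[-1.1, -0.2], [-0.4, 1.1], [1.2, -0.4], [0.3, -0.7]]
wtop [[448.5, -29.2], [448.2, -61.7], [405.5, -60.8], [405.8, -28.5]] [426.9 -45.  111. ]
wside [[407.0, -34.4], [448.5, -32.7], [446.9, -59.1], [407.2, -59.4]] [427.1 -46.5 111. ]
stand [[456.4, -25.5], [456.0, -64.6], [398.5, -64.6], [398.8, -25.8]]
pad top [ 475.51914005 -387.91180508    4.        ]
[627.8 305.2]
[511.9 308.1]
[458.9 387. ]
[449.8 191.1]
```

```bash
python3 - <<'E'
from h import *
for n in("top","side"):
    d=cam(n); g=cv2.cvtColor(d["img"],cv2.COLOR_RGB2HSV); x0,y0,a=607.6,-132.3,.117; c,s=np.cos(a),np.sin(a)
    # rectified patch: rows local y 200..110, cols local x -50..50 at z=86, 0.25 mm/px
    Y,X=np.meshgrid(np.arange(195,115,-.5),np.arange(-40,40,.5),indexing='ij')
    uv=np.array([[w2px(d,[x0+c*x-s*y,y0+s*x+c*y,86]) for x,y in zip(rx,ry)] for rx,ry in zip(X,Y)],np.float32)
    R=cv2.remap(d["img"],uv[...,0],uv[...,1],cv2.INTER_CUBIC)
    cv2.imwrite(f"pics/rect_{n}.png",cv2.resize(R[:,:,::-1],None,fx=4 if n=="top" else 4,fy=4)); 
    m=R[:,60:100].mean((1)); 
    print(n,[(Y[i,0],m[i].round().astype(int).tolist()) for i in range(0,160,4)])
    k=np.argmin(m[40:120].sum(1))+40; yy=Y[k,0]; print("dark y",yy); q=R[k-6:k+6].mean((0,2)); print([(X[0,i],int(q[i])) for i in range(0,160,4)])
a,b=[cv2.imread(f"pics/rect_{n}.png") for n in("top","side")]; cv2.imwrite("pics/rect.png",cv2.resize(np.hstack([a,b]),None,fx=.6,fy=.6))
E
```

```text
top [(np.float64(195.0), [140, 148, 146]), (np.float64(193.0), [92, 107, 124]), (np.float64(191.0), [52, 76, 111]), (np.float64(189.0), [37, 67, 108]), (np.float64(187.0), [35, 67, 108]), (np.float64(185.0), [36, 67, 108]), (np.float64(183.0), [36, 67, 109]), (np.float64(181.0), [36, 67, 108]), (np.float64(179.0), [36, 67, 108]), (np.float64(177.0), [38, 67, 108]), (np.float64(175.0), [56, 79, 113]), (np.float64(173.0), [95, 107, 125]), (np.float64(171.0), [125, 130, 137]), (np.float64(169.0), [135, 139, 142]), (np.float64(167.0), [134, 137, 140]), (np.float64(165.0), [118, 121, 122]), (np.float64(163.0), [92, 94, 94]), (np.float64(161.0), [71, 72, 72]), (np.float64(159.0), [60, 65, 72]), (np.float64(157.0), [60, 68, 80]), (np.float64(155.0), [68, 73, 80]), (np.float64(153.0), [75, 76, 77]), (np.float64(151.0), [79, 80, 79]), (np.float64(149.0), [95, 96, 96]), (np.float64(147.0), [118, 120, 121]), (np.float64(145.0), [132, 135, 137]), (np.float64(143.0), [136, 140, 142]), (np.float64(141.0), [136, 140, 142]), (np.float64(139.0), [133, 136, 138]), (np.float64(137.0), [128, 130, 129]),
[... 3161 characters left out ...]
, 105), (np.float64(-16.0), 105), (np.float64(-14.0), 106), (np.float64(-12.0), 107), (np.float64(-10.0), 106), (np.float64(-8.0), 105), (np.float64(-6.0), 105), (np.float64(-4.0), 104), (np.float64(-2.0), 104), (np.float64(0.0), 105), (np.float64(2.0), 105), (np.float64(4.0), 105), (np.float64(6.0), 105), (np.float64(8.0), 106), (np.float64(10.0), 107), (np.float64(12.0), 106), (np.float64(14.0), 104), (np.float64(16.0), 102), (np.float64(18.0), 97), (np.float64(20.0), 90), (np.float64(22.0), 84), (np.float64(24.0), 83), (np.float64(26.0), 86), (np.float64(28.0), 92), (np.float64(30.0), 102), (np.float64(32.0), 120), (np.float64(34.0), 141), (np.float64(36.0), 160), (np.float64(38.0), 173)]
```

View pics/rect.png

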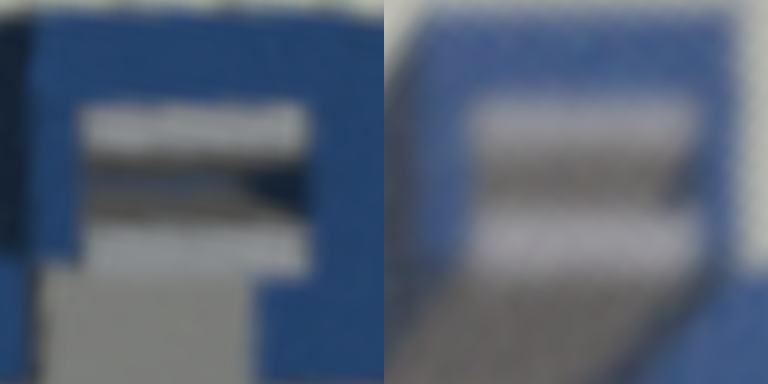

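>>> servo_tool(turn=[[0,0,-0.15],[0,0,-0.15],[0,0,-0.15],[0,0,-0.15],[0,0,-0.15]], dp=[[0.023,-0.054,0.002],[0.023,-0.054,0.002],[0.023,-0.054,0.002],[0.023,-0.054,0.002],[0.023,-0.054,0.002]], fingers=[0.085,0.085,0.085,0.085,0.085])

```text
clock: 1.92
position: [268.2, 331.6, 201.4]
ee_rot: [0.874, -0.486, 0.0, 0.0]
contact_force: [1.5, 0.1, 0.4]
gripper_width: 85.4
```

>>> servo_tool(turn=[[0,0,-0.15],[0,0,-0.15],[0,0,-0.15],[0,0,-0.1],[0,0,0]], dp=[[0.023,-0.054,0.002],[0.023,-0.054,0.002],[0.023,-0.054,0.002],[0.023,-0.054,0.002],[0.023,-0.054,0.002]], fingers=[0.085,0.085,0.085,0.085,0.085])

```text
clock: 2.55
position: [385.5, 53.0, 214.4]
ee_rot: [-0.704, 0.71, -0.001, 0.004]
contact_force: [1.7, 1.1, 0.8]
gripper_width: 85.0
```

>>> servo_tool(turn=[[0,0,0],[0,0,0],[0,0,0],[0,0,0],[0,0,0]], dp=[[0.0205,-0.05,-0.02],[0.021,-0.048,-0.02],[0,0,-0.02],[0,0,0],[0,0,0]], fingers=[0.085,0.085,0.085,0.085,0.085])

```text
clock: 3.18
position: [430.2, -52.3, 155.6]
ee_rot: [-0.701, 0.713, -0.003, 0.007]
contact_force: [0.3, 0.3, -0.9]
gripper_width: 84.6
```

>>> servo_tool(turn=[[0,0,0.008],[0,0,0],[0,0,0],[0,0,0],[0,0,0]], dp=[[-0.003,0.007,-0.04],[0,0,-0.035],[0,0,-0.008],[0,0,0],[0,0,0]], fingers=[0.085,0.085,0.085,0.085,0.085])

```text
clock: 3.8
position: [433.1, -40.8, 77.8]
ee_rot: [0.707, -0.707, 0.008, -0.014]
contact_force: [1.1, -0.3, -0.4]
gripper_width: 85.0
```

```bash
cat > n.py <<'E'
import sys,numpy as np
from bench import read_state
from scipy.spatial.transform import Rotation as R
x,y,z,ang=map(float,sys.argv[1:5])  # ang: jaw-line angle in world, deg
s=read_state(); q=R.from_quat(s["ee_rot"]); best=None
for k in(0,180):
    a=np.radians(ang+k); Y=np.array([np.cos(a),np.sin(a),0]); Z=np.array([0,0,-1.]); T=R.from_matrix(np.c_[np.cross(Y,Z),Y,Z])
    r=(T*q.inv()).as_rotvec()
    if best is None or np.linalg.norm(r)<np.linalg.norm(best): best=r
print("dp",((np.array([x,y,z])-s["position"])/1000).round(4).tolist(),"turn",best.round(3).tolist(),"pos",s["position"].round(1),"j",s["joints"].round(2),"F",s["contact_force"].round(1),"w",round(s["gripper_width"],1))
E
python3 n.py 427 -45.5 72 0
```

```text
dp [-0.0061, -0.0047, -0.0058] turn [-0.008, 0.031, -0.001] pos [433.1 -40.8  77.8] j [ 0.28  0.18 -0.62  0.   -0.74 -0.28] F [ 1.1 -0.3 -0.4] w 85.0
```

>>> servo_tool(turn=[[-0.008,0.03,0],[0,0,0],[0,0,0],[0,0,0],[0,0,0]], dp=[[-0.006,-0.0045,-0.005],[0,0,0],[0,0,0],[0,0,0],[0,0,0]], fingers=[0.085,0.085,0.085,0.085,0.085])

```text
clock: 4.42
position: [428.3, -45.5, 74.6]
ee_rot: [0.707, -0.707, 0.001, -0.001]
contact_force: [-0.3, 0.2, 0.1]
gripper_width: 84.8
```

```bash
python3 n.py 427 -45.5 72 0
```

```text
dp [-0.0013, -0.0, -0.0026] turn [-0.001, 0.003, -0.0] pos [428.3 -45.5  74.6] j [ 0.27  0.19 -0.62  0.   -0.76 -0.27] F [-0.3  0.2  0.1] w 84.8
```

>>> servo_tool(turn=[[0,0.003,0],[0,0,0],[0,0,0],[0,0,0],[0,0,0]], dp=[[-0.0013,0,-0.0025],[0,0,0],[0,0,0],[0,0,0],[0,0,0]], fingers=[0.06,0.035,0.02,0.02,0.02])

```text
clock: 5.05
position: [429.6, -45.0, 73.3]
ee_rot: [0.708, -0.706, 0.002, -0.002]
contact_force: [0.2, -1.2, -0.5]
gripper_width: 20.2
```

>>> servo_tool(turn=[[0,0,0],[0,0,0],[0,0,0],[0,0,0],[0,0,0]], dp=[[0,0,0],[0,0,0],[0,0,0.01],[0,0,0.03],[0,0,0.03]], fingers=[0.02,0.02,0.02,0.02,0.02])

```text
clock: 5.68
position: [425.4, -45.9, 143.0]
ee_rot: [0.707, -0.707, -0.001, 0.002]
contact_force: [-0.2, -0.2, 0.8]
gripper_width: 20.1
```

```bash
python3 - <<'E'
from h import *
t=cam("top"); s=cam("side")
save(t,"a.png",(200,170,140,110),2.8); save(s,"b.png",(190,130,140,110),2.8)
cv2.imwrite("pics/ab.png",np.hstack([cv2.imread("pics/a.png"),cv2.imread("pics/b.png")]))
E
```

```text
(no output)
```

View pics/ab.png

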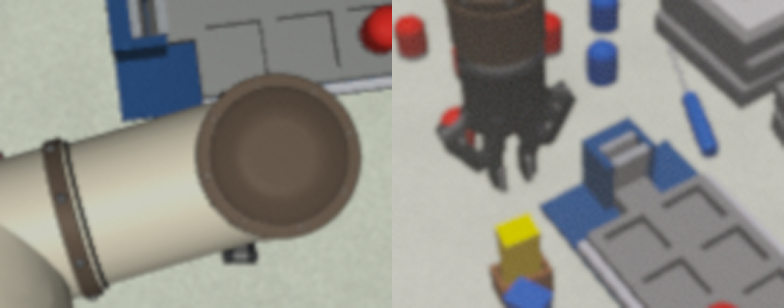

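```bash
python3 - <<'E'
from h import *
s=cam("side"); st=read_state(); print(st["position"],st["gripper_width"])
u=w2px(s,st["position"]); print(u,(u-[190,130])*2.8+[392,0]); 
hsv=cv2.cvtColor(s["img"],cv2.COLOR_RGB2HSV); m=cv2.inRange(hsv,(24,150,80),(34,255,255)); k,l,stt,ce=cv2.connectedComponentsWithStats(m); print(stt[1:].tolist(),ce[1:])
for z in (6,111): print(z,w2px(s,[427,-45.5,z]))
E
```

```text
[426.74492875 -45.51593626 143.61664278] 20.128665812771118
[233.33551085 204.73233508] [513.33943039 209.25053823]
[[228, 207, 14, 14, 130], [236, 219, 2, 5, 5], [240, 218, 1, 1, 1], [240, 220, 2, 1, 2], [230, 222, 1, 1, 1], [232, 223, 1, 1, 1], [239, 222, 1, 1, 1], [231, 225, 1, 1, 1], [234, 224, 1, 1, 1]] [[234.35384615 213.02307692]
 [236.6        221.        ]
 [240.         218.        ]
 [240.5        220.        ]
 [230.         222.        ]
 [232.         223.        ]
 [239.         222.        ]
 [231.         225.        ]
 [234.         224.        ]]
6 [236.15118663 232.40039749]
111 [234.11576744 211.78410662]
```

```bash
python3 - <<'E'
from h import *
s=cam("side"); st=read_state(); P=st["position"]; im=s["img"].copy()
o=(200,150);k=8
c=cv2.resize(im[150:220,200:280],None,fx=k,fy=k,interpolation=cv2.INTER_CUBIC)[:,:,::-1].copy()
for z in(0,20,40,60):
    u=(w2px(s,P+[0,0,z])-o+.5)*k; cv2.circle(c,tuple(int(v) for v in u),3,(0,0,255),-1)
cv2.imwrite("pics/g.png",c)
E
```

```text
(no output)
```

View pics/g.png

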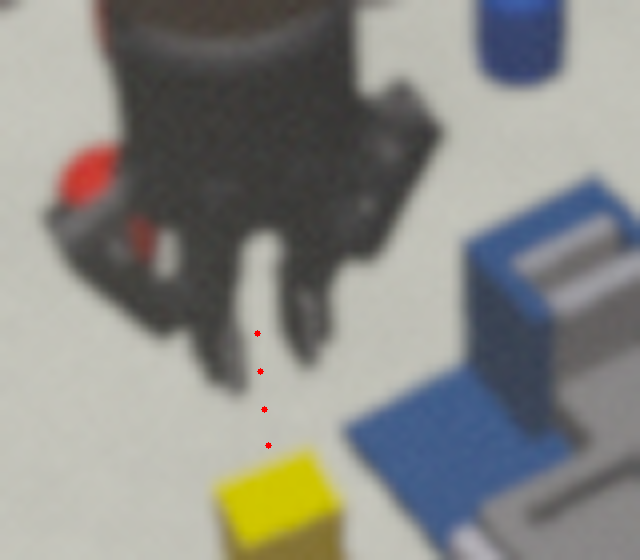

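```bash
python3 - <<'E'
from h import *
t=cam("top"); st=read_state(); print(st["position"])
g=cv2.cvtColor(t["img"],cv2.COLOR_RGB2GRAY)
c=cv2.HoughCircles(cv2.resize(g[170:280,200:340],None,fx=4,fy=4,interpolation=cv2.INTER_CUBIC),cv2.HOUGH_GRADIENT,1,50,param1=80,param2=20,minRadius=90,maxRadius=140); print(c)
u,v,r=c[0,0]; u=u/4+200;v=v/4+170
for z in(250,300,350,400,450): print(z,px2w(t,u,v,z).round(0), "radius mm",r/4*(1042-z)/f(t))
E
```

```text
[425.08278485 -45.81770594 141.60636538]
[[[397.5 225.5 119.7]
  [206.5 265.5 107.1]]]
250 [440. -80. 250.] radius mm 64.83338627501094
300 [437. -74. 300.] radius mm 60.740369397260174
350 [435. -68. 350.] radius mm 56.64735251950941
400 [432. -62. 400.] radius mm 52.55433564175864
450 [430. -55. 450.] radius mm 48.46131876400787
```

>>> servo_tool(turn=[[0,0,0],[0,0,0],[0,0,0],[0,0,0],[0,0,0]], dp=[[0.001,0,0],[0.0005,0,0],[0,0,-0.02],[0,0,-0.02],[0,0,-0.01]], fingers=[0.085,0.085,0.085,0.085,0.085])

```text
clock: 6.55
position: [425.6, -46.1, 88.3]
ee_rot: [0.707, -0.707, -0.003, 0.004]
contact_force: [-0.8, -0.2, 0.0]
gripper_width: 85.1
```

>>> servo_tool(turn=[[0,0,0],[0,0,0],[0,0,0],[0,0,0],[0,0,0]], dp=[[0,0,-0.015],[0,0,-0.01],[0,0,-0.005],[0,0,0],[0,0,0]], fingers=[0.085,0.085,0.085,0.085,0.085])

```text
clock: 7.18
position: [426.3, -46.1, 57.1]
ee_rot: [0.707, -0.707, -0.003, 0.004]
contact_force: [-0.6, -0.1, -0.1]
gripper_width: 84.8
```

```bash
python3 n.py 427 -45.5 72 0; python3 - <<'E'
from h import *
s=cam("side"); st=read_state(); P=st["position"]; im=s["img"].copy()
o=(200,150);k=8
c=cv2.resize(im[160:230,200:280],None,fx=k,fy=k,interpolation=cv2.INTER_CUBIC)[:,:,::-1].copy()
cv2.imwrite("pics/g2.png",c)
E
```

```text
dp [0.0007, 0.0006, 0.0149] turn [0.002, -0.009, -0.001] pos [426.3 -46.1  57.1] j [ 0.27  0.22 -0.63 -0.   -0.73 -0.27] F [-0.6 -0.1 -0.1] w 84.8
```

View pics/g2.png

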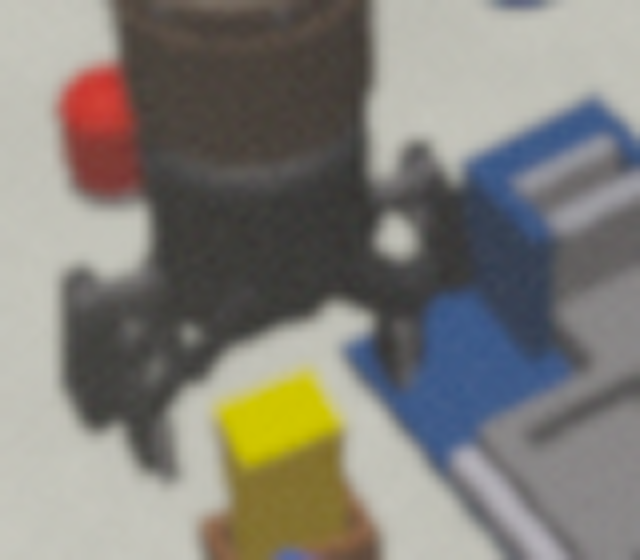

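>>> servo_tool(turn=[[0.002,-0.008,0],[0,0,0],[0,0,0],[0,0,0],[0,0,0]], dp=[[0.0007,0.0006,-0.01],[0,0,-0.008],[0,0,-0.003],[0,0,0],[0,0,0]], fingers=[0.085,0.085,0.085,0.085,0.085])

```text
clock: 7.85
position: [428.6, -45.2, 37.0]
ee_rot: [0.708, -0.707, 0.001, -0.001]
contact_force: [0.0, -0.3, 0.1]
gripper_width: 84.9
```

>>> servo_tool(turn=[[0,0,0],[0,0,0],[0,0,0],[0,0,0],[0,0,0]], dp=[[0,0,0],[0,0,0],[0,0,0],[0,0,0],[0,0,0]], fingers=[0.06,0.04,0.03,0.02,0.02])

```text
clock: 8.48
position: [428.9, -45.2, 37.6]
ee_rot: [0.708, -0.707, 0.001, -0.002]
contact_force: [-1.2, 0.4, -0.8]
gripper_width: 38.9
```

>>> servo_tool(turn=[[0,0,0],[0,0,0],[0,0,0],[0,0,0],[0,0,0]], dp=[[0,0,0],[0,0,0.02],[0,0,0.04],[0,0,0.04],[0,0,0.03]], fingers=[0.02,0.02,0.02,0.02,0.02])

```text
clock: 9.1
position: [425.1, -45.8, 167.7]
ee_rot: [0.707, -0.707, -0.002, 0.003]
contact_force: [1.2, 0.2, -1.8]
gripper_width: 38.7
```

>>> servo_tool(turn=[[0,0,0.03],[0,0,0.03],[0,0,0.03],[0,0,0.02],[0,0,0]], dp=[[0.03,0.013,0],[0.04,0.017,0],[0.04,0.017,0],[0.02,0.008,0],[0.01,0.004,0]], fingers=[0.02,0.02,0.02,0.02,0.02])

```text
clock: 9.72
position: [568.6, 15.1, 169.2]
ee_rot: [0.746, -0.666, -0.001, 0.0]
contact_force: [-0.4, 0.3, -0.6]
gripper_width: 39.0
```

```bash
python3 n.py 589.8 23 160 6.7
```

```text
dp [0.0212, 0.0079, -0.0092] turn [-0.001, -0.002, 0.004] pos [568.6  15.1 169.2] j [ 0.31  0.31 -0.17 -0.   -1.1  -0.2 ] F [-0.4  0.3 -0.6] w 39.0
```

>>> servo_tool(turn=[[0,0,0.004],[0,0,0],[0,0,0],[0,0,0],[0,0,0]], dp=[[0.0205,0.0079,0],[0,0,-0.015],[0,0,-0.013],[0,0,-0.008],[0,0,0]], fingers=[0.02,0.02,0.02,0.02,0.02])

```text
clock: 10.35
position: [585.4, 22.0, 128.8]
ee_rot: [0.746, -0.666, -0.004, 0.003]
contact_force: [-0.1, 0.3, -1.2]
gripper_width: 39.0
```

```bash
python3 n.py 589.8 23 128 6.7
```

```text
dp [0.0044, 0.001, -0.0008] turn [-0.001, -0.009, 0.003] pos [585.4  22.  128.8] j [ 0.31  0.38 -0.17 -0.   -1.03 -0.2 ] F [-0.1  0.3 -1.2] w 39.0
```

>>> servo_tool(turn=[[0,-0.009,0.003],[0,0,0],[0,0,0],[0,0,0],[0,0,0]], dp=[[0.0045,0.001,0],[0,0,0],[0,0,0],[0,0,0],[0,0,0]], fingers=[0.02,0.02,0.02,0.02,0.02])

```text
clock: 10.98
position: [590.9, 23.1, 130.6]
ee_rot: [0.747, -0.664, 0.001, -0.002]
contact_force: [-0.5, -0.6, -1.9]
gripper_width: 39.0
```

```bash
python3 n.py 589.8 23 128 6.7; python3 - <<'E'
from h import *
s=cam("side"); st=read_state(); P=st["position"]; im=s["img"]
o=(240,155);k=9
c=cv2.resize(im[155:220,240:320],None,fx=k,fy=k,interpolation=cv2.INTER_CUBIC)[:,:,::-1].copy()
a=.117; C,S=np.cos(a),np.sin(a)
def box(hx,hy,z):
    return np.array([((w2px(s,[P[0]+C*x-S*y,P[1]-.3+S*x+C*y,P[2]+z])-o+.5)*k) for x,y in((hx,hy),(hx,-hy),(-hx,-hy),(-hx,hy))],np.int32)
cv2.polylines(c,[box(20,5,-31.6)],True,(0,0,255),1); cv2.polylines(c,[box(20,15.5,73.4)],True,(0,0,255),1)
cv2.imwrite("pics/g3.png",c)
E
```

```text
dp [-0.0011, -0.0001, -0.0026] turn [-0.001, 0.004, -0.001] pos [590.9  23.1 130.6] j [ 0.31  0.38 -0.17 -0.   -1.02 -0.19] F [-0.5 -0.6 -1.9] w 39.0
```

View pics/g3.png

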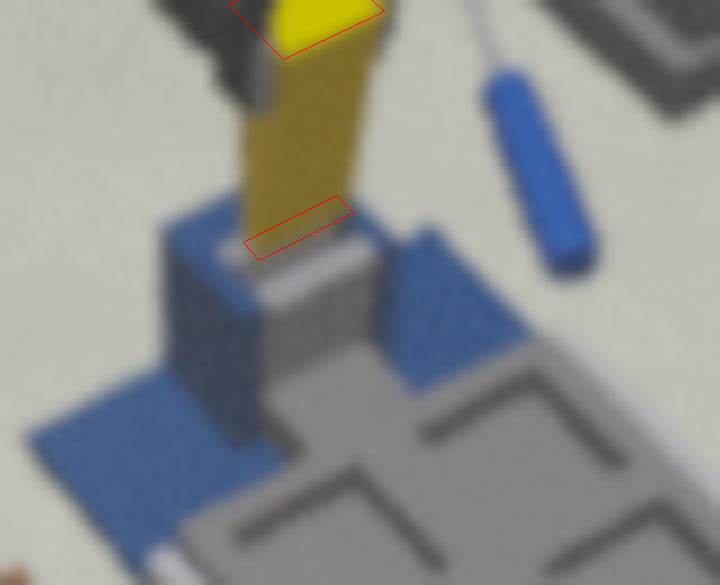

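>>> servo_tool(turn=[[0,0.004,0],[0,0,0],[0,0,0],[0,0,0],[0,0,0]], dp=[[0,0.0014,0],[0,0,-0.004],[0,0,-0.005],[0,0,-0.005],[0,0,-0.003]], fingers=[0.02,0.02,0.02,0.02,0.02])

```text
clock: 11.65
position: [590.7, 24.6, 112.2]
ee_rot: [0.747, -0.664, -0.001, -0.0]
contact_force: [0.4, -0.7, -0.6]
gripper_width: 38.9
```

```bash
python3 n.py 590.6 24.5 100 6.7
```

```text
dp [-0.0001, -0.0001, -0.0122] turn [-0.001, -0.001, -0.001] pos [590.7  24.6 112.2] j [ 0.31  0.4  -0.19 -0.   -0.99 -0.2 ] F [ 0.4 -0.7 -0.6] w 38.9
```

>>> servo_tool(turn=[[0,0,0],[0,0,0],[0,0,0],[0,0,0],[0,0,0]], dp=[[0,0,-0.005],[0,0,-0.005],[0,0,-0.005],[0,0,-0.003],[0,0,0]], fingers=[0.02,0.02,0.02,0.02,0.02])

```text
clock: 12.28
position: [590.8, 23.8, 92.9]
ee_rot: [0.747, -0.664, -0.0, 0.0]
contact_force: [0.7, 0.2, -1.5]
gripper_width: 39.1
```

```bash
python3 n.py 590.6 24.5 87 6.7
```

```text
dp [-0.0002, 0.0007, -0.0059] turn [-0.0, -0.001, -0.001] pos [590.8  23.8  92.9] j [ 0.31  0.42 -0.21 -0.   -0.94 -0.2 ] F [ 0.7  0.2 -1.5] w 39.1
```

Well in the slot. Go down to first contact.

>>> servo_tool(turn=[[0,0,0],[0,0,0],[0,0,0],[0,0,0],[0,0,0]], dp=[[0,0.0007,-0.003],[0,0,-0.003],[0,0,-0.002],[0,0,-0.001],[0,0,0]], fingers=[0.02,0.02,0.02,0.02,0.02])

```text
clock: 12.9
position: [591.9, 23.4, 85.9]
ee_rot: [0.747, -0.664, 0.001, -0.0]
contact_force: [-0.6, -2.9, 1.2]
gripper_width: 39.2
```

>>> servo_tool(turn=[[0,0,0],[0,0,0],[0,0,0],[0,0,0],[0,0,0]], dp=[[0,-0.0005,0],[0,0,0],[0,0,0],[0,0,0],[0,0,0]], fingers=[0.025,0.035,0.042,0.05,0.06])

```text
clock: 13.52
position: [591.6, 24.6, 84.4]
ee_rot: [0.748, -0.664, 0.0, -0.001]
contact_force: [-0.1, -0.5, 0.7]
gripper_width: 60.0
```

>>> servo_tool(turn=[[0,0,0],[0,0,0],[0,0,0],[0,0,0],[0,0,0]], dp=[[0,0,0],[0,0,0],[0,0,0.02],[0,0,0.04],[0,0,0.05]], fingers=[0.085,0.085,0.085,0.085,0.085])

```text
clock: 14.15
position: [588.0, 24.2, 191.8]
ee_rot: [0.747, -0.664, -0.004, 0.004]
contact_force: [0.8, 0.1, 0.7]
gripper_width: 84.8
```

```bash
python3 n.py 476 -388 250 6.7; python3 - <<'E'
from h import *
s=cam("side"); im=s["img"]; k=5
c1=cv2.resize(im[135:235,230:310],None,fx=k,fy=k,interpolation=cv2.INTER_CUBIC)[:,:,::-1]
c2=cv2.resize(im[280:380,270:340],None,fx=k,fy=k,interpolation=cv2.INTER_CUBIC)[:,:,::-1].copy()
# mallet model: axis at (x,y)
print([w2px(s,[476,-388,z]).round(1).tolist() for z in(4,54,149)])
t=cam("top"); print([w2px(t,[476,-388,z]).round(1).tolist() for z in(4,54,149)])
c3=cv2.resize(t["img"][185:245,370:440],None,fx=k,fy=k,interpolation=cv2.INTER_CUBIC)[:,:,::-1]
cv2.imwrite("pics/m.png",cv2.resize(np.hstack([c1,c2,np.vstack([c3,np.zeros((200,350,3),np.uint8)])]),None,fx=.72,fy=.72))
E
```

```text
dp [-0.112, -0.4122, 0.0582] turn [0.001, -0.011, -0.001] pos [588.   24.2 191.8] j [ 0.31  0.33 -0.08 -0.   -1.17 -0.2 ] F [0.8 0.1 0.7] w 84.8
[[309.0, 323.8], [311.1, 316.4], [315.7, 300.4]]
[[397.5, 217.3], [404.7, 215.9], [420.4, 212.7]]
```

View pics/m.png

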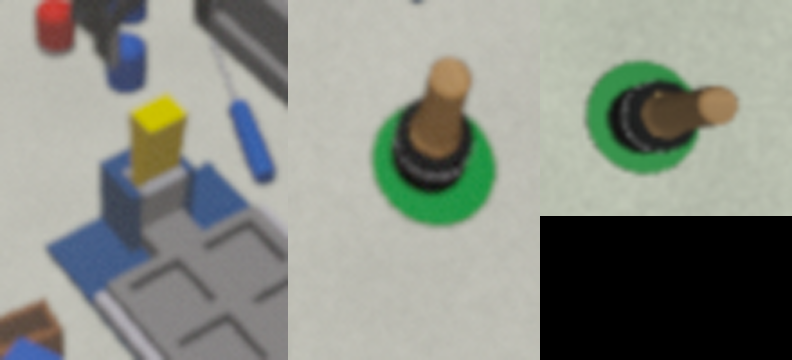

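```bash
python3 - <<'E'
from h import *
s=cam("side");t=cam("top"); print(px2w(s,314.3,300.4,149),px2w(t,418.7,213.8,149))
E
```

```text
[ 473.29073625 -386.605322    149.        ] [ 473.37600325 -383.62633304  149.        ]
```

>>> servo_tool(turn=[[0,-0.01,0],[0,0,0],[0,0,0],[0,0,0],[0,0,0]], dp=[[-0.014,-0.05,0],[-0.014,-0.05,0],[-0.014,-0.05,0],[-0.014,-0.05,0],[-0.014,-0.05,0]], fingers=[0.085,0.085,0.085,0.085,0.085])

```text
clock: 14.98
position: [513.3, -228.1, 184.4]
ee_rot: [0.75, -0.662, -0.004, 0.002]
contact_force: [0.9, 0.5, -0.2]
gripper_width: 85.0
```

>>> servo_tool(turn=[[0,0,0],[0,0,0],[0,0,0],[0,0,0],[0,0,0]], dp=[[-0.014,-0.05,0],[-0.014,-0.04,0],[-0.01,-0.03,0],[0,0,0],[0,0,0]], fingers=[0.085,0.085,0.085,0.085,0.085])

```text
clock: 15.6
position: [468.0, -352.6, 175.6]
ee_rot: [0.747, -0.664, -0.012, 0.004]
contact_force: [-0.1, -0.6, -0.1]
gripper_width: 85.2
```

```bash
python3 n.py 474 -386 52 6.7
```

```text
dp [0.006, -0.0334, -0.1236] turn [-0.009, -0.023, -0.001] pos [ 468.  -352.6  175.6] j [-0.37  0.34 -0.1  -0.   -1.15  0.49] F [-0.1 -0.6 -0.1] w 85.2
```

>>> servo_tool(turn=[[-0.009,-0.023,0],[0,0,0],[0,0,0],[0,0,0],[0,0,0]], dp=[[0.0055,-0.0325,0],[0,0,0],[0,0,-0.03],[0,0,-0.03],[0,0,-0.015]], fingers=[0.085,0.085,0.085,0.085,0.085])

```text
clock: 16.23
position: [476.3, -379.7, 99.0]
ee_rot: [0.75, -0.661, 0.0, -0.001]
contact_force: [-0.1, 0.2, 0.5]
gripper_width: 85.0
```

```bash
python3 n.py 473.4 -385.2 52 6.7
```

```text
dp [-0.0029, -0.0055, -0.047] turn [-0.001, 0.002, -0.009] pos [ 476.3 -379.7   99. ] j [-0.41  0.44 -0.16 -0.   -0.97  0.53] F [-0.1  0.2  0.5] w 85.0
```

>>> servo_tool(turn=[[0,0.002,-0.009],[0,0,0],[0,0,0],[0,0,0],[0,0,0]], dp=[[-0.003,-0.0055,-0.018],[0,0,-0.017],[0,0,-0.006],[0,0,0],[0,0,0]], fingers=[0.085,0.085,0.085,0.085,0.085])

```text
clock: 16.85
position: [474.3, -384.8, 56.8]
ee_rot: [0.748, -0.664, 0.0, -0.0]
contact_force: [0.7, -0.2, -0.8]
gripper_width: 85.1
```

```bash
python3 n.py 473.4 -385.2 52 6.7
```

```text
dp [-0.0009, -0.0004, -0.0048] turn [0.0, 0.0, -0.001] pos [ 474.3 -384.8   56.8] j [-0.42  0.48 -0.2  -0.   -0.88  0.54] F [ 0.7 -0.2 -0.8] w 85.1
```

>>> servo_tool(turn=[[0,0,0],[0,0,0],[0,0,0],[0,0,0],[0,0,0]], dp=[[-0.001,-0.0004,-0.002],[0,0,0],[0,0,0],[0,0,0],[0,0,0]], fingers=[0.085,0.06,0.04,0.02,0.01])

```text
clock: 17.48
position: [474.4, -385.9, 56.6]
ee_rot: [0.748, -0.664, 0.002, -0.001]
contact_force: [-0.4, -0.9, -1.1]
gripper_width: 26.9
```

>>> servo_tool(turn=[[0,0,0],[0,0,0],[0,0,0],[0,0,0],[0,0,0]], dp=[[0,0,0],[0,0,0],[0,0,0],[0,0,0.01],[0,0,0.02]], fingers=[0.01,0.01,0.01,0.01,0.01])

```text
clock: 18.1
position: [471.6, -384.1, 84.1]
ee_rot: [0.747, -0.665, -0.002, 0.0]
contact_force: [0.4, -0.7, -3.5]
gripper_width: 26.7
```

```bash
python3 n.py 473.4 -385.2 52 6.7
```

```text
dp [0.0018, -0.0011, -0.0321] turn [-0.003, -0.004, -0.0] pos [ 471.6 -384.1   84.1] j [-0.42  0.45 -0.18 -0.   -0.95  0.54] F [ 0.4 -0.7 -3.5] w 26.7
```

>>> servo_tool(turn=[[0,0,0],[0,0,0],[0,0,0],[0,0,0],[0,0,0]], dp=[[0,0,0.03],[0,0,0.035],[0,0,0.035],[0.01,0.03,0.035],[0.014,0.048,0.02]], fingers=[0.01,0.01,0.01,0.01,0.01])

```text
clock: 18.73
position: [491.4, -304.1, 240.6]
ee_rot: [0.745, -0.667, -0.008, 0.0]
contact_force: [0.0, 0.7, -4.0]
gripper_width: 26.6
```

>>> servo_tool(turn=[[0,0,0],[0,0,0],[0,0,0],[0,0,0],[0,0,0]], dp=[[0.014,0.048,0],[0.014,0.048,0],[0.014,0.048,0],[0.014,0.048,0],[0.01,0.04,0]], fingers=[0.01,0.01,0.01,0.01,0.01])

```text
clock: 19.35
position: [556.2, -63.5, 241.9]
ee_rot: [0.744, -0.668, -0.009, -0.001]
contact_force: [-0.0, -1.0, -3.4]
gripper_width: 26.8
```

```bash
python3 n.py 590.5 23 240 6.7
```

```text
dp [0.0343, 0.0865, -0.0019] turn [-0.013, -0.012, 0.009] pos [556.2 -63.5 241.9] j [ 0.17  0.25 -0.06 -0.02 -1.27 -0.05] F [-0.  -1.  -3.4] w 26.8
```

>>> servo_tool(turn=[[-0.013,-0.012,0.009],[0,0,0],[0,0,0],[0,0,0],[0,0,0]], dp=[[0.012,0.03,0],[0.012,0.03,0],[0.008,0.018,0],[0,0,0],[0,0,0]], fingers=[0.01,0.01,0.01,0.01,0.01])

```text
clock: 19.98
position: [586.1, 19.6, 239.8]
ee_rot: [0.748, -0.663, -0.003, 0.002]
contact_force: [-0.2, -0.1, -3.5]
gripper_width: 26.7
```

```bash
python3 n.py 590.5 23 240 6.7
```

```text
dp [0.0044, 0.0034, 0.0002] turn [-0.0, -0.007, -0.003] pos [586.1  19.6 239.8] j [ 0.31  0.29 -0.01 -0.   -1.28 -0.19] F [-0.2 -0.1 -3.5] w 26.7
```

>>> servo_tool(turn=[[0,-0.006,0],[0,0,0],[0,0,0],[0,0,0],[0,0,0]], dp=[[0.0044,0.0034,0],[0,0,-0.005],[0,0,-0.006],[0,0,-0.006],[0,0,-0.003]], fingers=[0.01,0.01,0.01,0.01,0.01])

```text
clock: 20.6
position: [589.8, 20.7, 218.4]
ee_rot: [0.747, -0.665, -0.001, 0.001]
contact_force: [0.2, 0.2, -3.6]
gripper_width: 26.8
```

```bash
python3 n.py 590.5 23 214 6.7
```

```text
dp [0.0007, 0.0023, -0.0044] turn [0.0, -0.001, 0.0] pos [589.8  20.7 218.4] j [ 0.31  0.31 -0.04 -0.   -1.22 -0.19] F [ 0.2  0.2 -3.6] w 26.8
```

>>> servo_tool(turn=[[0,0,0],[0,0,0],[0,0,0],[0,0,0],[0,0,0]], dp=[[0.0007,0.0022,-0.002],[0,0,-0.003],[0,0,-0.003],[0,0,-0.003],[0,0,-0.003]], fingers=[0.01,0.01,0.01,0.01,0.01])

```text
clock: 21.22
position: [591.2, 22.7, 205.8]
ee_rot: [0.747, -0.664, 0.001, 0.0]
contact_force: [-0.8, 0.2, 1.3]
gripper_width: 26.7
```

>>> servo_tool(turn=[[0,0,0],[0,0,0],[0,0,0],[0,0,0],[0,0,0]], dp=[[0,0,-0.004],[0,0,-0.004],[0,0,-0.004],[0,0,-0.004],[0,0,-0.004]], fingers=[0.01,0.01,0.01,0.01,0.01])

```text
clock: 21.85
position: [592.5, 21.5, 187.7]
ee_rot: [0.748, -0.664, 0.003, -0.001]
contact_force: [-0.5, -1.9, 4.1]
gripper_width: 26.7
```

>>> servo_tool(turn=[[0,0.005,0],[0,0,0],[0,0,0],[0,0,0],[0,0,0]], dp=[[-0.001,0,-0.004],[0,0,-0.004],[0,0,-0.004],[0,0,-0.004],[0,0,-0.004]], fingers=[0.01,0.01,0.01,0.01,0.01])

```text
clock: 22.48
position: [593.3, 19.7, 176.8]
ee_rot: [0.748, -0.663, 0.005, 0.0]
contact_force: [-7.9, 0.8, 21.4]
gripper_width: 26.7
```

>>> servo_tool(turn=[[0,0.005,0],[0,0,0],[0,0,0],[0,0,0],[0,0,0]], dp=[[-0.002,0.002,-0.005],[0,0,-0.006],[0,0,-0.006],[0,0,0],[0,0,0]], fingers=[0.01,0.01,0.01,0.01,0.01])

```text
clock: 23.1
position: [592.7, 20.7, 177.1]
ee_rot: [0.75, -0.662, 0.009, -0.001]
contact_force: [0.2, -0.3, 0.9]
gripper_width: 27.0
```

>>> servo_tool(turn=[[0,0,0],[0,0,0],[0,0,0],[0,0,0],[0,0,0]], dp=[[0,0,0.005],[0,0,0.01],[0,0,0.02],[0,0,0.03],[0,0,0.02]], fingers=[0.01,0.01,0.01,0.01,0.01])

```text
clock: 23.72
position: [589.0, 21.5, 255.9]
ee_rot: [0.749, -0.662, 0.003, 0.005]
contact_force: [0.3, 0.9, -2.7]
gripper_width: 26.6
```

```bash
python3 n.py 474.4 -385.9 200 6.7; python3 - <<'E'
from h import *
s=cam("side"); im=s["img"]; k=7
cv2.imwrite("pics/w.png",cv2.resize(im[160:245,235:335],None,fx=k,fy=k,interpolation=cv2.INTER_CUBIC)[:,:,::-1])
hsv=cv2.cvtColor(im,cv2.COLOR_RGB2HSV); m=cv2.inRange(hsv,(24,150,150),(34,255,255)); q,l,st,ce=cv2.connectedComponentsWithStats(m)
print([(st[i].tolist(),ce[i]) for i in range(1,q) if st[i,4]>30])
for z,y in((125,19.5),(160,23)): print(z,w2px(s,[590.5,y,z]))
E
```

```text
dp [-0.1146, -0.4074, -0.0559] turn [0.011, -0.001, -0.006] pos [589.   21.5 255.9] j [ 0.32  0.29  0.02  0.01 -1.31 -0.2 ] F [ 0.3  0.9 -2.7] w 26.6
[([268, 170, 14, 11, 92], array([274.5, 175. ]))]
125 [273.28772988 174.83124819]
160 [273.02208104 166.07857291]
```

View pics/w.png

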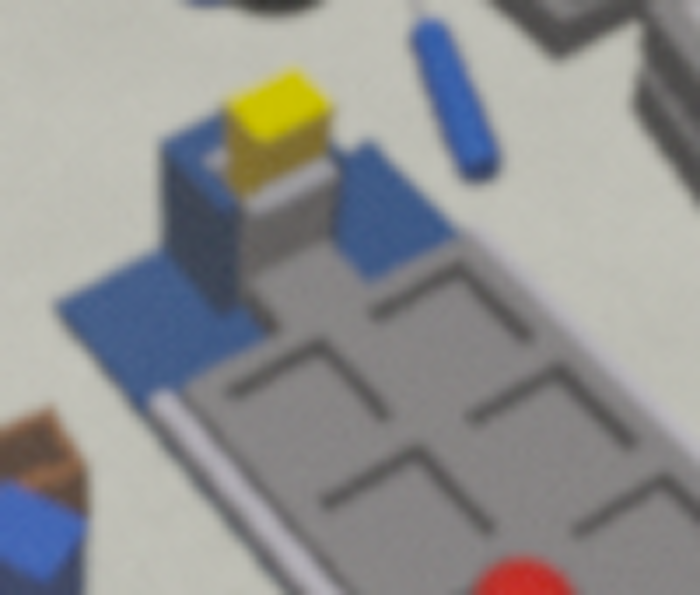

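>>> servo_tool(turn=[[0.011,0,-0.006],[0,0,0],[0,0,0],[0,0,0],[0,0,0]], dp=[[-0.014,-0.05,0],[-0.014,-0.05,0],[-0.014,-0.05,0],[-0.014,-0.05,0],[-0.014,-0.05,0]], fingers=[0.01,0.01,0.01,0.01,0.01])

```text
clock: 24.4
position: [518.5, -230.2, 253.8]
ee_rot: [0.75, -0.662, -0.002, -0.001]
contact_force: [1.1, 0.2, -2.9]
gripper_width: 26.8
```

>>> servo_tool(turn=[[0,0,0],[0,0,0],[0,0,0],[0,0,0],[0,0,0]], dp=[[-0.014,-0.05,-0.01],[-0.014,-0.045,-0.03],[-0.008,-0.03,-0.03],[0,0,-0.03],[0,0,-0.02]], fingers=[0.01,0.01,0.01,0.01,0.01])

```text
clock: 25.02
position: [478.9, -362.4, 126.7]
ee_rot: [0.747, -0.665, -0.003, -0.002]
contact_force: [0.4, 0.5, -2.9]
gripper_width: 26.8
```

```bash
python3 n.py 474.4 -385.9 70 6.7
```

```text
dp [-0.0045, -0.0235, -0.0567] turn [-0.007, -0.001, 0.001] pos [ 478.9 -362.4  126.7] j [-0.38  0.4  -0.14 -0.01 -1.03  0.5 ] F [ 0.4  0.5 -2.9] w 26.8
```

>>> servo_tool(turn=[[-0.007,-0.001,0],[0,0,0],[0,0,0],[0,0,0],[0,0,0]], dp=[[-0.0045,-0.022,-0.01],[0,0,-0.015],[0,0,-0.015],[0,0,-0.01],[0,0,0]], fingers=[0.01,0.01,0.01,0.01,0.01])

```text
clock: 25.65
position: [472.9, -385.4, 70.6]
ee_rot: [0.747, -0.665, -0.003, 0.001]
contact_force: [0.2, -0.0, -4.2]
gripper_width: 26.7
```

```bash
python3 n.py 474.4 -386.5 57 6.7
```

```text
dp [0.0015, -0.0011, -0.0136] turn [-0.002, -0.005, 0.001] pos [ 472.9 -385.4   70.6] j [-0.42  0.47 -0.18 -0.   -0.92  0.53] F [ 0.2 -0.  -4.2] w 26.7
```

>>> servo_tool(turn=[[-0.002,-0.005,0],[0,0,0],[0,0,0],[0,0,0],[0,0,0]], dp=[[0.0015,-0.001,-0.004],[0,0,-0.004],[0,0,-0.003],[0,0,-0.002],[0,0,-0.001]], fingers=[0.01,0.01,0.01,0.01,0.01])

```text
clock: 26.28
position: [476.2, -386.7, 57.8]
ee_rot: [0.747, -0.665, 0.002, -0.001]
contact_force: [-0.0, 0.3, -3.8]
gripper_width: 26.7
```

>>> servo_tool(turn=[[0,0,0],[0,0,0],[0,0,0],[0,0,0],[0,0,0]], dp=[[-0.001,0,-0.001],[0,0,-0.001],[0,0,-0.001],[0,0,-0.001],[0,0,0]], fingers=[0.01,0.01,0.01,0.01,0.01])

```text
clock: 26.9
position: [475.1, -387.0, 56.6]
ee_rot: [0.748, -0.664, 0.003, -0.0]
contact_force: [-0.7, 0.8, -1.8]
gripper_width: 26.8
```

Resting. Release, rise, and head toward the first buffer.

>>> servo_tool(turn=[[0,0,0],[0,0,0],[0,0,0],[0,0,0],[0,0,0]], dp=[[0,0,-0.001],[0,0,0],[0,0,0],[0,0,0],[0,0,0]], fingers=[0.03,0.04,0.06,0.085,0.085])

```text
clock: 27.52
position: [477.1, -388.3, 55.4]
ee_rot: [0.748, -0.664, 0.005, -0.001]
contact_force: [0.6, -0.2, -0.1]
gripper_width: 84.9
```

>>> servo_tool(turn=[[0,0,0],[0,0,0],[0,0,0],[0,0,0],[0,0,0]], dp=[[0,0,0],[0,0,0.02],[0,0,0.04],[0,0,0.04],[0,0.02,0.02]], fingers=[0.085,0.085,0.085,0.085,0.085])

```text
clock: 28.15
position: [475.1, -367.4, 175.7]
ee_rot: [0.747, -0.665, 0.002, 0.0]
contact_force: [0.5, 0.2, -0.6]
gripper_width: 85.2
```

>>> servo_tool(turn=[[0,0,0],[0,0,0],[0,0,0],[0,0,0],[0,0,0]], dp=[[0,0.055,0],[0,0.055,0],[0,0.055,0],[0,0.055,0],[0,0.055,0]], fingers=[0.085,0.085,0.085,0.085,0.085])

```text
clock: 28.78
position: [471.7, -82.7, 175.2]
ee_rot: [0.746, -0.666, 0.002, -0.001]
contact_force: [1.7, 0.5, 0.3]
gripper_width: 84.6
```

```bash
cat > look.py <<'E'
from h import *
# red buffers seen from both cameras -> positions; cross-check pairs
t=cam("top"); s=cam("side"); print(read_state()["position"].round(1), read_state()["clock"])
def blobs(d,lo):
    m=cv2.inRange(cv2.cvtColor(d["img"],cv2.COLOR_RGB2HSV),(0,150,60),(8,255,255)); k,l,st,ce=cv2.connectedComponentsWithStats(m)
    return [(ce[i],st[i,4]) for i in range(1,k) if st[i,4]>lo]
A,B=.117,(607.6,-132.3); c,q=np.cos(A),np.sin(A)
for b,n in blobs(t,80):
    p=px2w(t,*b,28)[:2]; l=np.array([[c,q],[-q,c]])@(p-B); z=18 if abs(l[0])<94 and -138<l[1]<150 else 0
    x,_=buffit([(t,b)],p,z); print("top",b.round(1),n,x.round(1),"z0",z, "local",(np.array([[c,q],[-q,c]])@(x-B)).round(1))
for b,n in blobs(s,30): print("side",b.round(1),n,px2w(s,*b,34)[:2].round(0))
E
python3 look.py; python3 n.py 450 191 100 6.7
```

```text
[471.9 -80.4 175.4] 28.875
top [153.6 166.1] 192 [626.8 303.7] z0 0 local [ 70.  430.8]
top [151.5 206.3] 195 [511.6 306.2] z0 0 local [-44.2 446.7]
top [123.1 225.4] 208 [458.9 383.9] z0 0 local [-87.4 530. ]
side [194.8  84.8] 40 [589. 747.]
side [195.8 139.9] 60 [461. 391.]
side [216.4 147.8] 60 [513. 313.]
side [212.6 173. ] 70 [452. 199.]
side [309.2 248.4] 195 [ 585. -211.]
dp [-0.0219, 0.2714, -0.0754] turn [0.001, 0.004, -0.002] pos [471.9 -80.4 175.4] j [ 0.17  0.15 -0.37  0.   -1.05 -0.05] F [-0.2  0.5  0. ] w 84.9
```

>>> servo_tool(turn=[[0,0,0],[0,0,0],[0,0,0],[0,0,0],[0,0,0]], dp=[[-0.005,0.055,0],[-0.005,0.055,0],[-0.005,0.055,0],[-0.005,0.055,0],[0,0.025,-0.02]], fingers=[0.085,0.085,0.085,0.085,0.085])

```text
clock: 29.5
position: [447.3, 171.5, 154.5]
ee_rot: [0.747, -0.665, 0.001, -0.001]
contact_force: [-0.3, 0.4, 0.6]
gripper_width: 84.8
```

>>> servo_tool(turn=[[0,0,0],[0,0,0],[0,0,0],[0,0,0],[0,0,0]], dp=[[0,0,-0.03],[0,0,-0.03],[0,0,-0.02],[0,0,0],[0,0,0]], fingers=[0.085,0.085,0.085,0.085,0.085])

```text
clock: 30.12
position: [443.0, 172.4, 70.2]
ee_rot: [0.748, -0.663, 0.0, 0.001]
contact_force: [0.9, -0.5, 1.2]
gripper_width: 84.8
```

```bash
python3 n.py 450 192 -15 6.7
```

```text
dp [0.007, 0.0196, -0.0852] turn [0.002, -0.002, -0.003] pos [443.  172.4  70.2] j [ 0.71  0.27 -0.52  0.   -0.79 -0.59] F [ 0.9 -0.5  1.2] w 84.8
```

>>> servo_tool(turn=[[0,0,0],[0,0,0],[0,0,0],[0,0,0],[0,0,0]], dp=[[0.007,0.0196,0],[0,0,-0.02],[0,0,-0.02],[0,0,-0.015],[0,0,0]], fingers=[0.085,0.085,0.085,0.085,0.085])

```text
clock: 30.75
position: [456.2, 199.7, 19.2]
ee_rot: [0.749, -0.663, 0.001, -0.006]
contact_force: [-0.3, 0.1, -0.3]
gripper_width: 85.4
```

```bash
python3 n.py 450 192 -15 6.7
```

```text
dp [-0.0062, -0.0077, -0.0342] turn [-0.007, 0.01, -0.005] pos [456.2 199.7  19.2] j [ 0.74  0.37 -0.53  0.   -0.65 -0.62] F [-0.3  0.1 -0.3] w 85.4
```

>>> servo_tool(turn=[[-0.007,0.01,-0.005],[0,0,0],[0,0,0],[0,0,0],[0,0,0]], dp=[[-0.006,-0.0075,-0.01],[0,0,-0.012],[0,0,-0.008],[0,0,0],[0,0,0]], fingers=[0.085,0.085,0.085,0.085,0.085])

```text
clock: 31.38
position: [451.6, 193.5, -10.9]
ee_rot: [0.747, -0.664, 0.0, -0.002]
contact_force: [0.4, -0.4, 0.1]
gripper_width: 85.3
```

```bash
python3 n.py 450 192 -15 6.7
```

```text
dp [-0.0016, -0.0015, -0.0041] turn [-0.002, 0.003, -0.0] pos [451.6 193.5 -10.9] j [ 0.74  0.42 -0.57  0.   -0.58 -0.62] F [ 0.4 -0.4  0.1] w 85.3
```

>>> servo_tool(turn=[[-0.002,0.003,0],[0,0,0],[0,0,0],[0,0,0],[0,0,0]], dp=[[-0.0016,-0.0015,-0.006],[0,0,0],[0,0,0],[0,0,0],[0,0,0]], fingers=[0.085,0.06,0.04,0.025,0.025])

```text
clock: 32.0
position: [450.5, 192.4, -16.4]
ee_rot: [0.747, -0.664, 0.0, -0.001]
contact_force: [0.6, -0.6, -0.8]
gripper_width: 42.6
```

>>> servo_tool(turn=[[0,0,0],[0,0,0],[0,0,0],[0,0,0],[0,0,0]], dp=[[0,0,0],[0,0,0],[0,0,0],[0,0,0],[0,0,0.02]], fingers=[0.025,0.025,0.025,0.025,0.025])

```text
clock: 32.62
position: [449.2, 191.3, 2.4]
ee_rot: [0.747, -0.665, -0.0, 0.001]
contact_force: [-0.2, 0.0, -0.6]
gripper_width: 42.4
```

>>> servo_tool(turn=[[0,0,0],[0,0,0],[0,0,0],[0,0,0],[0,0,0]], dp=[[0,0,0.03],[0,0,0.04],[0,0,0.04],[0,0,0.03],[0,0,0]], fingers=[0.025,0.025,0.025,0.025,0.025])

```text
clock: 33.25
position: [448.0, 190.5, 146.4]
ee_rot: [0.747, -0.665, -0.001, 0.001]
contact_force: [-0.7, -0.3, -1.5]
gripper_width: 42.6
```

```bash
python3 look.py; python3 - <<'E'
from h import *
x0,y0,a=607.6,-132.3,.117; c,s=np.cos(a),np.sin(a); out=[]
for n in("top","side"):
    d=cam(n); Y,X=np.meshgrid(np.arange(-145,125,.9),np.arange(-95,95,.9),indexing='ij')
    uv=np.array([[w2px(d,[x0+c*x-s*y,y0+s*x+c*y,34]) for x,y in zip(rx,ry)] for rx,ry in zip(X,Y)],np.float32)
    R=cv2.resize(cv2.remap(d["img"],uv[...,0],uv[...,1],cv2.INTER_CUBIC)[:,:,::-1],None,fx=1.8,fy=1.8)
    for lx in(-40,40):
        for ly in(-79,-7,65):
            p=lambda x,y:(int((x+95)*2),int((y+145)*2))
            cv2.rectangle(R,p(lx-28,ly-28),p(lx+28,ly+28),(0,255,255),1)
    out.append(R)
cv2.imwrite("pics/wells.png",np.hstack(out))
E
```

```text
[446.2 189.3 143.6] 33.35
top [153.6 166.1] 191 [626.9 303.7] z0 0 local [ 70.1 430.8]
top [340.  179.6] 210 [ 579.4 -220.8] z0 18 local [-38.3 -84.6]
side [207.2 137.1] 100 [505. 386.]
side [244.7 138.3] 53 [630. 313.]
side [194.  140.9] 34 [453. 389.]
side [217.5 147.4] 38 [518. 314.]
side [309.3 248.4] 194 [ 585. -211.]
```

View pics/wells.png

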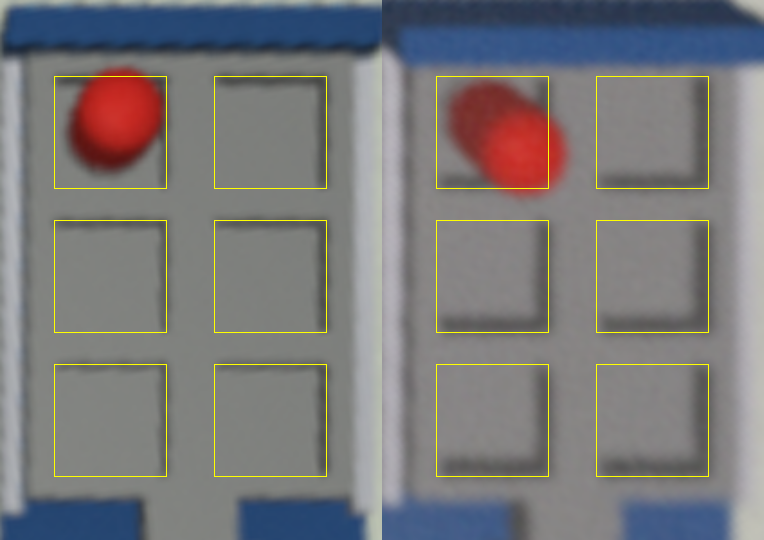

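>>> servo_tool(turn=[[0,0,0],[0,0,0],[0,0,0],[0,0,0],[0,0,0]], dp=[[0.021,-0.048,0],[0.021,-0.05,0],[0.021,-0.05,0],[0.021,-0.05,0],[0.015,-0.035,0]], fingers=[0.025,0.025,0.025,0.025,0.025])

```text
clock: 34.08
position: [543.1, -49.2, 134.8]
ee_rot: [0.749, -0.662, -0.005, 0.012]
contact_force: [0.2, -0.4, -1.2]
gripper_width: 42.6
```

>>> servo_tool(turn=[[0,0,0],[0,0,0],[0,0,0],[0,0,0],[0,0,0]], dp=[[0.002,-0.004,-0.01],[0,0,-0.02],[0,0,-0.02],[0,0,-0.01],[0,0,0]], fingers=[0.025,0.025,0.025,0.025,0.025])

```text
clock: 34.7
position: [540.9, -54.6, 65.4]
ee_rot: [0.748, -0.663, -0.01, 0.017]
contact_force: [0.2, -0.1, -0.7]
gripper_width: 42.4
```

```bash
python3 n.py 560.3 -72.4 2 6.7
```

```text
dp [0.0194, -0.0178, -0.0634] turn [0.012, -0.037, -0.003] pos [540.9 -54.6  65.4] j [ 0.2   0.39 -0.34  0.01 -0.88 -0.09] F [ 0.2 -0.1 -0.7] w 42.4
```

>>> servo_tool(turn=[[0.012,-0.035,-0.003],[0,0,0],[0,0,0],[0,0,0],[0,0,0]], dp=[[0.017,-0.016,-0.005],[0,0,-0.01],[0,0,-0.005],[0,0,0],[0,0,0]], fingers=[0.025,0.025,0.025,0.025,0.025])

```text
clock: 35.33
position: [558.8, -68.7, 46.2]
ee_rot: [0.748, -0.663, 0.0, -0.0]
contact_force: [-0.3, -0.5, -0.4]
gripper_width: 42.4
```

```bash
python3 n.py 560.3 -72.4 2 6.7
```

```text
dp [0.0015, -0.0037, -0.0442] turn [0.0, 0.001, -0.003] pos [558.8 -68.7  46.2] j [ 0.17  0.43 -0.34  0.   -0.81 -0.05] F [-0.3 -0.5 -0.4] w 42.4
```

>>> servo_tool(turn=[[0,0,-0.003],[0,0,0],[0,0,0],[0,0,0],[0,0,0]], dp=[[0.0015,-0.0037,-0.006],[0,0,-0.008],[0,0,-0.006],[0,0,0],[0,0,0]], fingers=[0.025,0.025,0.025,0.025,0.025])

```text
clock: 35.95
position: [560.4, -72.4, 24.9]
ee_rot: [0.747, -0.664, 0.0, -0.0]
contact_force: [0.6, -0.3, -0.4]
gripper_width: 42.2
```

```bash
python3 n.py 560.3 -72.4 2 6.7
```

```text
dp [-0.0001, 0.0, -0.0229] turn [0.0, 0.001, -0.0] pos [560.4 -72.4  24.9] j [ 0.16  0.46 -0.35  0.   -0.76 -0.04] F [ 0.6 -0.3 -0.4] w 42.2
```

>>> servo_tool(turn=[[0,0,0],[0,0,0],[0,0,0],[0,0,0],[0,0,0]], dp=[[0,0,-0.006],[0,0,-0.006],[0,0,-0.005],[0,0,-0.003],[0,0,-0.001]], fingers=[0.025,0.025,0.025,0.025,0.025])

```text
clock: 36.58
position: [560.5, -72.4, 2.5]
ee_rot: [0.747, -0.664, 0.0, -0.0]
contact_force: [-0.3, 0.4, -0.3]
gripper_width: 42.0
```

```bash
python3 n.py 560.3 -72.4 2 6.7
```

```text
dp [-0.0002, -0.0, -0.0005] turn [0.0, 0.001, -0.0] pos [560.5 -72.4   2.5] j [ 0.16  0.49 -0.37  0.   -0.71 -0.04] F [-0.3  0.4 -0.3] w 42.0
```

>>> servo_tool(turn=[[0,0,0],[0,0,0],[0,0,0],[0,0,0],[0,0,0]], dp=[[0,0,0],[0,0,0],[0,0,0],[0,0,0],[0,0,0.01]], fingers=[0.045,0.055,0.06,0.06,0.06])

```text
clock: 37.2
position: [560.9, -72.4, 13.3]
ee_rot: [0.747, -0.664, 0.001, -0.0]
contact_force: [-0.3, -0.2, 0.9]
gripper_width: 59.9
```

>>> servo_tool(turn=[[0,0,0],[0,0,0],[0,0,0],[0,0,0],[0,0,0]], dp=[[0,0,0.03],[0,0,0.045],[0,0,0.045],[-0.005,0.02,0.03],[-0.007,0.05,0]], fingers=[0.06,0.06,0.07,0.085,0.085])

```text
clock: 37.83
position: [549.3, -3.5, 172.6]
ee_rot: [0.746, -0.666, 0.003, -0.002]
contact_force: [0.5, 0.8, -0.8]
gripper_width: 84.9
```

>>> servo_tool(turn=[[0,0,0],[0,0,0],[0,0,0],[0,0,0],[0,0,0]], dp=[[-0.007,0.055,0],[-0.007,0.055,0],[-0.007,0.055,0],[-0.007,0.055,0],[-0.005,0.045,-0.01]], fingers=[0.085,0.085,0.085,0.085,0.085])

```text
clock: 38.45
position: [515.5, 269.9, 169.9]
ee_rot: [0.746, -0.666, 0.005, -0.008]
contact_force: [0.5, -0.3, -0.2]
gripper_width: 84.5
```

```bash
python3 n.py 511.6 307 -16 6.7; python3 look.py
```

```text
dp [-0.0039, 0.0371, -0.1859] turn [-0.006, 0.017, 0.005] pos [515.5 269.9 169.9] j [ 0.77  0.32 -0.15  0.01 -1.08 -0.66] F [ 0.5 -0.3 -0.2] w 84.5
[514.5 271.1 167.7] 38.55
top [153.6 166.1] 192 [626.8 303.7] z0 0 local [ 70.  430.8]
top [340.  179.6] 210 [ 579.4 -220.8] z0 18 local [-38.3 -84.6]
top [287.5 186.1] 190 [562.1 -74.9] z0 18 local [-38.5  62.3]
top [148.9 196.6] 171 [539.3 314.2] z0 0 local [-15.7 451.5]
top [122.2 225.8] 182 [457.7 386.2] z0 0 local [-88.3 532.5]
side [191.9  84.5] 32 [579. 756.]
side [244.7 138.2] 51 [630. 314.]
side [195.6 139.6] 54 [461. 393.]
side [222.1 143. ] 48 [543. 328.]
side [278.8 212.6] 120 [571. -57.]
side [309.2 248.4] 195 [ 585. -211.]
```

>>> servo_tool(turn=[[-0.006,0.017,0.005],[0,0,0],[0,0,0],[0,0,0],[0,0,0]], dp=[[0.02,0.035,0],[0.003,0.006,-0.03],[0,0,-0.04],[0,0,-0.02],[0,0,0]], fingers=[0.07,0.07,0.07,0.07,0.07])

```text
clock: 39.17
position: [538.4, 312.8, 79.4]
ee_rot: [0.749, -0.663, 0.0, -0.0]
contact_force: [0.3, -0.6, 0.0]
gripper_width: 70.0
```

```bash
python3 n.py 540 315 -16 6.7
```

```text
dp [0.0016, 0.0022, -0.0954] turn [-0.0, 0.0, -0.005] pos [538.4 312.8  79.4] j [ 0.79  0.48 -0.15  0.   -0.95 -0.66] F [ 0.3 -0.6  0. ] w 70.0
```

>>> servo_tool(turn=[[0,0,-0.005],[0,0,0],[0,0,0],[0,0,0],[0,0,0]], dp=[[0.0016,0.0022,-0.02],[0,0,-0.025],[0,0,-0.02],[0,0,-0.01],[0,0,0]], fingers=[0.07,0.07,0.07,0.07,0.07])

```text
clock: 39.8
position: [544.9, 316.8, 11.6]
ee_rot: [0.747, -0.665, 0.002, -0.007]
contact_force: [0.3, 0.2, -0.4]
gripper_width: 69.9
```

```bash
python3 n.py 540 315 -16 6.7
```

```text
dp [-0.0049, -0.0018, -0.0276] turn [-0.008, 0.011, 0.0] pos [544.9 316.8  11.6] j [ 0.78  0.56 -0.2   0.   -0.79 -0.67] F [ 0.3  0.2 -0.4] w 69.9
```

>>> servo_tool(turn=[[-0.008,0.011,0],[0,0,0],[0,0,0],[0,0,0],[0,0,0]], dp=[[-0.005,-0.002,-0.01],[0,0,-0.01],[0,0,-0.006],[0,0,-0.002],[0,0,0]], fingers=[0.07,0.07,0.07,0.07,0.07])

```text
clock: 40.42
position: [540.8, 315.7, -15.9]
ee_rot: [0.747, -0.664, 0.0, -0.002]
contact_force: [-1.2, -0.1, 0.4]
gripper_width: 69.9
```

>>> servo_tool(turn=[[0,0,0],[0,0,0],[0,0,0],[0,0,0],[0,0,0]], dp=[[0,0,0],[0,0,0],[0,0,0],[0,0,0],[0,0,0]], fingers=[0.055,0.04,0.025,0.025,0.025])

```text
clock: 41.05
position: [540.9, 315.9, -15.2]
ee_rot: [0.747, -0.664, 0.0, -0.002]
contact_force: [-0.6, -1.0, -1.7]
gripper_width: 42.4
```

>>> servo_tool(turn=[[0,0,0],[0,0,0],[0,0,0],[0,0,0],[0,0,0]], dp=[[0,0,0],[0,0,0.02],[0,0,0.04],[0,0,0.045],[0,0,0.045]], fingers=[0.025,0.025,0.025,0.025,0.025])

```text
clock: 41.68
position: [537.3, 312.7, 133.0]
ee_rot: [0.747, -0.665, -0.001, 0.005]
contact_force: [0.4, 0.3, -1.6]
gripper_width: 42.4
```

```bash
python3 n.py 639.7 -63 130 6.7
```

```text
dp [0.1024, -0.3757, -0.003] turn [0.006, -0.007, 0.001] pos [537.3 312.7 133. ] j [ 0.79  0.43 -0.08 -0.   -1.07 -0.67] F [ 0.4  0.3 -1.6] w 42.4
```

>>> servo_tool(turn=[[0.006,-0.007,0],[0,0,0],[0,0,0],[0,0,0],[0,0,0]], dp=[[0.013,-0.04,0.025],[0.013,-0.052,0.005],[0.013,-0.052,0],[0.013,-0.052,0],[0.013,-0.052,0]], fingers=[0.025,0.025,0.025,0.025,0.025])

```text
clock: 42.3
position: [604.6, 63.1, 169.4]
ee_rot: [0.75, -0.662, 0.002, -0.006]
contact_force: [-0.1, -0.4, -0.7]
gripper_width: 42.1
```

>>> servo_tool(turn=[[0,0,0],[0,0,0],[0,0,0],[0,0,0],[0,0,0]], dp=[[0.013,-0.052,0],[0.013,-0.045,0],[0.008,-0.02,-0.01],[0,0,-0.015],[0,0,0]], fingers=[0.025,0.025,0.025,0.025,0.025])

```text
clock: 42.92
position: [638.0, -61.6, 142.1]
ee_rot: [0.748, -0.664, 0.0, -0.005]
contact_force: [-0.6, 0.8, -1.3]
gripper_width: 42.5
```

```bash
python3 n.py 639.7 -63 3 6.7
```

```text
dp [0.0017, -0.0014, -0.1391] turn [-0.007, 0.008, -0.001] pos [638.  -61.6 142.1] j [ 0.15  0.44 -0.03 -0.01 -1.09 -0.03] F [-0.6  0.8 -1.3] w 42.5
```

>>> servo_tool(turn=[[-0.007,0.008,0],[0,0,0],[0,0,0],[0,0,0],[0,0,0]], dp=[[0.0015,-0.0015,-0.02],[0,0,-0.03],[0,0,-0.03],[0,0,-0.015],[0,0,0]], fingers=[0.025,0.025,0.025,0.025,0.025])

```text
clock: 43.55
position: [639.1, -58.5, 42.5]
ee_rot: [0.75, -0.662, -0.0, 0.0]
contact_force: [0.3, 0.3, -1.3]
gripper_width: 42.3
```

```bash
python3 n.py 639.7 -63 3 6.7
```

```text
dp [0.0006, -0.0045, -0.0395] turn [0.0, -0.001, -0.008] pos [639.1 -58.5  42.5] j [ 0.16  0.55 -0.13  0.   -0.89 -0.04] F [ 0.3  0.3 -1.3] w 42.3
```

>>> servo_tool(turn=[[0,0,-0.008],[0,0,0],[0,0,0],[0,0,0],[0,0,0]], dp=[[0.0005,-0.0045,-0.004],[0,0,-0.007],[0,0,-0.006],[0,0,0],[0,0,0]], fingers=[0.025,0.025,0.025,0.025,0.025])

```text
clock: 44.18
position: [642.1, -63.1, 27.6]
ee_rot: [0.747, -0.664, 0.002, -0.002]
contact_force: [-0.6, -0.1, -1.2]
gripper_width: 42.0
```

```bash
python3 n.py 639.7 -63 3 6.7
```

```text
dp [-0.0024, 0.0001, -0.0246] turn [0.0, 0.005, -0.0] pos [642.1 -63.1  27.6] j [ 0.15  0.56 -0.14  0.   -0.86 -0.04] F [-0.6 -0.1 -1.2] w 42.0
```

>>> servo_tool(turn=[[0,0.005,0],[0,0,0],[0,0,0],[0,0,0],[0,0,0]], dp=[[-0.0025,0,-0.005],[0,0,-0.006],[0,0,-0.006],[0,0,-0.004],[0,0,-0.002]], fingers=[0.025,0.025,0.025,0.025,0.025])

```text
clock: 44.8
position: [639.4, -63.0, 3.2]
ee_rot: [0.747, -0.664, 0.0, -0.0]
contact_force: [0.0, -0.6, -1.0]
gripper_width: 42.3
```

```bash
python3 n.py 639.7 -63 3 6.7
```

```text
dp [0.0003, 0.0, -0.0002] turn [0.0, 0.0, -0.0] pos [639.4 -63.    3.2] j [ 0.15  0.59 -0.16  0.   -0.81 -0.04] F [ 0.  -0.6 -1. ] w 42.3
```

>>> servo_tool(turn=[[0,0,0],[0,0,0],[0,0,0],[0,0,0],[0,0,0]], dp=[[0,0,0],[0,0,0],[0,0,0],[0,0,0],[0,0,0.01]], fingers=[0.045,0.055,0.06,0.06,0.06])

```text
clock: 45.42
position: [639.8, -63.1, 13.9]
ee_rot: [0.747, -0.664, 0.0, -0.0]
contact_force: [-0.1, 0.1, 0.5]
gripper_width: 59.9
```

>>> servo_tool(turn=[[0,0,0],[0,0,0],[0,0,0],[0,0,0],[0,0,0]], dp=[[0,0,0.03],[0,0,0.045],[0,0,0.045],[0,0.02,0.03],[0,0.05,0.005]], fingers=[0.06,0.06,0.07,0.07,0.07])

```text
clock: 46.05
position: [639.9, 5.1, 178.5]
ee_rot: [0.746, -0.666, 0.002, -0.002]
contact_force: [1.0, 1.1, -0.8]
gripper_width: 69.8
```

>>> servo_tool(turn=[[0,0,0],[0,0,0],[0,0,0],[0,0,0],[0,0,0]], dp=[[0,0.055,0],[0,0.055,0],[0,0.055,0],[0,0.055,0],[0,0.03,0]], fingers=[0.07,0.07,0.07,0.07,0.07])

```text
clock: 46.68
position: [640.0, 263.6, 186.0]
ee_rot: [0.746, -0.666, 0.005, -0.006]
contact_force: [-0.2, 0.1, 0.0]
gripper_width: 69.7
```

```bash
python3 n.py 627 304 -16 6.7; python3 look.py
```

```text
dp [-0.013, 0.0404, -0.202] turn [-0.003, 0.015, 0.004] pos [640.  263.6 186. ] j [ 0.63  0.5   0.17  0.01 -1.23 -0.52] F [-0.2  0.1  0. ] w 69.7
[640.1 264.3 185.6] 46.775
top [282.8 158.4] 192 [641.1 -63.4] z0 18 local [41.3 64.5]
top [153.8 166.2] 185 [626.5 303.1] z0 0 local [ 69.6 430.2]
top [340.  179.6] 211 [ 579.3 -220.7] z0 18 local [-38.4 -84.5]
top [287.6 186. ] 189 [562.4 -75. ] z0 18 local [-38.2  62.2]
top [123.1 225.4] 208 [458.9 383.9] z0 0 local [-87.4 530. ]
side [199.2  84.1] 61 [609. 744.]
side [244.6 138. ] 48 [630. 315.]
side [195.6 139.6] 53 [461. 393.]
side [299.2 201.6] 117 [651. -49.]
side [279.  212.5] 118 [572. -57.]
side [309.3 248.3] 194 [ 586. -211.]
```

Both placed buffers sit in their wells. Next: (627, 304).

>>> servo_tool(turn=[[-0.003,0.015,0.004],[0,0,0],[0,0,0],[0,0,0],[0,0,0]], dp=[[-0.013,0.034,0],[0,0.003,-0.03],[0,0,-0.045],[0,0,-0.03],[0,0,0]], fingers=[0.07,0.07,0.07,0.07,0.07])

```text
clock: 47.4
position: [627.5, 299.8, 82.9]
ee_rot: [0.747, -0.664, 0.001, -0.002]
contact_force: [0.4, -0.2, 0.9]
gripper_width: 70.0
```

```bash
python3 n.py 627 304 -16 6.7
```

```text
dp [-0.0005, 0.0042, -0.0989] turn [-0.003, 0.004, -0.0] pos [627.5 299.8  82.9] j [ 0.68  0.58  0.05  0.   -1.04 -0.56] F [ 0.4 -0.2  0.9] w 70.0
```

>>> servo_tool(turn=[[-0.003,0.004,0],[0,0,0],[0,0,0],[0,0,0],[0,0,0]], dp=[[-0.001,0.004,-0.02],[0,0,-0.025],[0,0,-0.02],[0,0,-0.01],[0,0,0]], fingers=[0.07,0.07,0.07,0.07,0.07])

```text
clock: 48.02
position: [630.0, 305.3, 10.8]
ee_rot: [0.747, -0.665, 0.002, -0.005]
contact_force: [-0.0, 0.1, -0.3]
gripper_width: 70.5
```

```bash
python3 n.py 627 304 -16 6.7
```

```text
dp [-0.003, -0.0013, -0.0268] turn [-0.005, 0.009, 0.0] pos [630.  305.3  10.8] j [ 0.68  0.66 -0.01  0.   -0.9  -0.57] F [-0.   0.1 -0.3] w 70.5
```

>>> servo_tool(turn=[[-0.005,0.009,0],[0,0,0],[0,0,0],[0,0,0],[0,0,0]], dp=[[-0.003,-0.0013,-0.01],[0,0,-0.01],[0,0,-0.005],[0,0,-0.002],[0,0,0]], fingers=[0.07,0.07,0.07,0.07,0.07])

```text
clock: 48.65
position: [628.1, 304.8, -15.8]
ee_rot: [0.747, -0.665, 0.0, -0.002]
contact_force: [1.0, -0.3, 0.6]
gripper_width: 70.0
```

>>> servo_tool(turn=[[0,0,0],[0,0,0],[0,0,0],[0,0,0],[0,0,0]], dp=[[0,0,0],[0,0,0],[0,0,0],[0,0,0],[0,0,0]], fingers=[0.055,0.04,0.025,0.025,0.025])

```text
clock: 49.28
position: [628.3, 305.0, -15.0]
ee_rot: [0.747, -0.665, 0.0, -0.002]
contact_force: [-0.8, -0.5, -1.8]
gripper_width: 42.2
```

>>> servo_tool(turn=[[0,0,0],[0,0,0],[0,0,0],[0,0,0],[0,0,0]], dp=[[0,0,0],[0,0,0.02],[0,0,0.045],[0,0,0.045],[0,0,0.045]], fingers=[0.025,0.025,0.025,0.025,0.025])

```text
clock: 49.9
position: [625.8, 302.9, 143.2]
ee_rot: [0.747, -0.665, -0.0, 0.002]
contact_force: [0.9, -0.3, -1.4]
gripper_width: 42.3
```

```bash
python3 n.py 648.1 -134.6 150 6.7
```

```text
dp [0.0223, -0.4375, 0.0068] turn [0.003, -0.003, 0.0] pos [625.8 302.9 143.2] j [ 0.68  0.54  0.14  0.   -1.17 -0.57] F [ 0.9 -0.3 -1.4] w 42.3
```

>>> servo_tool(turn=[[0.003,-0.003,0],[0,0,0],[0,0,0],[0,0,0],[0,0,0]], dp=[[0.003,-0.04,0.02],[0.003,-0.054,0.005],[0.003,-0.054,0],[0.003,-0.054,0],[0.002,-0.054,0]], fingers=[0.025,0.025,0.025,0.025,0.025])

```text
clock: 50.52
position: [643.0, 45.5, 184.5]
ee_rot: [0.75, -0.661, 0.005, -0.011]
contact_force: [1.1, -0.1, -1.9]
gripper_width: 42.0
```

>>> servo_tool(turn=[[0,0,0],[0,0,0],[0,0,0],[0,0,0],[0,0,0]], dp=[[0.002,-0.054,0],[0.002,-0.054,0],[0.002,-0.04,0],[0.002,-0.02,-0.01],[0,0,0]], fingers=[0.025,0.025,0.025,0.025,0.025])

```text
clock: 51.15
position: [650.7, -132.0, 181.9]
ee_rot: [0.748, -0.663, 0.008, -0.014]
contact_force: [0.7, 0.2, -1.0]
gripper_width: 42.2
```

```bash
python3 n.py 648.1 -134.6 3 6.7
```

```text
dp [-0.0026, -0.0026, -0.1789] turn [-0.01, 0.031, -0.004] pos [ 650.7 -132.   181.9] j [ 0.04  0.44  0.07 -0.01 -1.17  0.09] F [ 0.7  0.2 -1. ] w 42.2
```

>>> servo_tool(turn=[[-0.01,0.03,-0.004],[0,0,0],[0,0,0],[0,0,0],[0,0,0]], dp=[[-0.0026,-0.0026,-0.02],[0,0,-0.045],[0,0,-0.045],[0,0,-0.02],[0,0,0]], fingers=[0.025,0.025,0.025,0.025,0.025])

```text
clock: 51.78
position: [646.2, -128.1, 44.3]
ee_rot: [0.75, -0.662, -0.002, 0.003]
contact_force: [-0.1, -0.7, -0.3]
gripper_width: 42.7
```

```bash
python3 n.py 648.1 -134.6 3 6.7
```

```text
dp [0.0019, -0.0065, -0.0413] turn [0.001, -0.007, -0.007] pos [ 646.2 -128.1   44.3] j [ 0.05  0.57 -0.08  0.   -0.93  0.07] F [-0.1 -0.7 -0.3] w 42.7
```

>>> servo_tool(turn=[[0.001,-0.007,-0.007],[0,0,0],[0,0,0],[0,0,0],[0,0,0]], dp=[[0.001,-0.006,-0.004],[0,0,-0.007],[0,0,-0.006],[0,0,0],[0,0,0]], fingers=[0.025,0.025,0.025,0.025,0.025])

```text
clock: 52.4
position: [649.4, -133.3, 29.0]
ee_rot: [0.748, -0.664, 0.002, -0.002]
contact_force: [-1.0, -0.4, -0.8]
gripper_width: 42.0
```

```bash
python3 n.py 648.1 -134.6 3 6.7
```

```text
dp [-0.0013, -0.0013, -0.026] turn [0.0, 0.005, -0.002] pos [ 649.4 -133.3   29. ] j [ 0.04  0.59 -0.09  0.   -0.89  0.08] F [-1.  -0.4 -0.8] w 42.0
```

>>> servo_tool(turn=[[0,0.005,-0.002],[0,0,0],[0,0,0],[0,0,0],[0,0,0]], dp=[[-0.0015,-0.0013,-0.006],[0,0,-0.007],[0,0,-0.006],[0,0,-0.004],[0,0,-0.002]], fingers=[0.025,0.025,0.025,0.025,0.025])

```text
clock: 53.02
position: [647.8, -134.9, 2.9]
ee_rot: [0.747, -0.665, 0.0, 0.0]
contact_force: [-3.1, 2.2, 8.1]
gripper_width: 42.2
```

>>> servo_tool(turn=[[0,0,0],[0,0,0],[0,0,0],[0,0,0],[0,0,0]], dp=[[0,0,0],[0,0,0],[0,0,0],[0,0,0],[0,0,0.01]], fingers=[0.045,0.055,0.06,0.06,0.06])

```text
clock: 53.65
position: [648.2, -135.0, 13.4]
ee_rot: [0.747, -0.665, 0.0, 0.0]
contact_force: [0.0, -1.3, 0.3]
gripper_width: 60.2
```

>>> servo_tool(turn=[[0,0,0],[0,0,0],[0,0,0],[0,0,0],[0,0,0]], dp=[[0,0,0.03],[0,0,0.045],[0,0,0.045],[-0.008,0.02,0.03],[-0.018,0.05,0.005]], fingers=[0.06,0.06,0.07,0.07,0.07])

```text
clock: 54.28
position: [622.6, -66.5, 176.8]
ee_rot: [0.746, -0.666, 0.002, -0.001]
contact_force: [0.6, 0.3, -0.2]
gripper_width: 70.3
```

>>> servo_tool(turn=[[0,0,0],[0,0,0],[0,0,0],[0,0,0],[0,0,0]], dp=[[-0.019,0.053,0],[-0.019,0.053,0],[-0.019,0.053,0],[-0.019,0.053,0],[-0.019,0.053,0]], fingers=[0.07,0.07,0.07,0.07,0.07])

```text
clock: 54.9
position: [525.5, 205.6, 183.9]
ee_rot: [0.745, -0.667, 0.005, -0.006]
contact_force: [0.8, 0.1, 0.2]
gripper_width: 70.2
```

>>> servo_tool(turn=[[0,0,0],[0,0,0],[0,0,0],[0,0,0],[0,0,0]], dp=[[-0.019,0.053,0],[-0.017,0.05,0],[-0.01,0.03,0],[-0.004,0.01,0],[0,0,0]], fingers=[0.07,0.07,0.07,0.07,0.07])

```text
clock: 55.52
position: [472.1, 356.5, 188.5]
ee_rot: [0.747, -0.665, 0.005, -0.009]
contact_force: [-0.0, 0.4, 0.3]
gripper_width: 69.6
```

```bash
python3 n.py 459 385 -16 6.7; python3 look.py
```

```text
dp [-0.0131, 0.0285, -0.2045] turn [-0.007, 0.021, 0.001] pos [472.1 356.5 188.5] j [ 0.93  0.32 -0.11  0.01 -1.13 -0.82] F [-0.   0.4  0.3] w 69.6
[472.5 355.5 188.4] 55.625
top [309.5 154.9] 206 [ 650.3 -138.4] z0 18 local [ 41.7 -11. ]
top [282.8 158.4] 192 [641.1 -63.4] z0 18 local [41.3 64.5]
top [340.  179.6] 210 [ 579.4 -220.8] z0 18 local [-38.3 -84.6]
top [287.6 186.1] 189 [562.2 -75. ] z0 18 local [-38.4  62.2]
top [123.2 225.4] 210 [458.8 383.7] z0 0 local [-87.6 529.9]
side [195.6 139.5] 51 [461. 394.]
side [299.1 202. ] 127 [650. -50.]
side [278.8 213.2] 133 [570. -59.]
side [314.4 218.4] 162 [ 657. -127.]
side [309.3 248.4] 195 [ 586. -211.]
```

Third is in. Last one at (459, 384.5).

>>> servo_tool(turn=[[-0.007,0.02,0],[0,0,0],[0,0,0],[0,0,0],[0,0,0]], dp=[[-0.012,0.026,0],[0,0.001,-0.03],[0,0,-0.045],[0,0,-0.03],[0,0,0]], fingers=[0.07,0.07,0.07,0.07,0.07])

```text
clock: 56.25
position: [464.0, 376.9, 83.1]
ee_rot: [0.743, -0.669, 0.0, -0.001]
contact_force: [0.0, 0.2, 0.5]
gripper_width: 69.9
```

```bash
python3 n.py 459 384.5 -16 6.7
```

```text
dp [-0.005, 0.0076, -0.0991] turn [-0.001, 0.002, 0.012] pos [464.  376.9  83.1] j [ 0.95  0.43 -0.21  0.   -0.92 -0.85] F [0.  0.2 0.5] w 69.9
```

>>> servo_tool(turn=[[0,0.002,0.012],[0,0,0],[0,0,0],[0,0,0],[0,0,0]], dp=[[-0.005,0.007,-0.02],[0,0,-0.025],[0,0,-0.02],[0,0,-0.01],[0,0,0]], fingers=[0.07,0.07,0.07,0.07,0.07])

```text
clock: 56.88
position: [465.6, 385.1, 15.2]
ee_rot: [0.746, -0.666, 0.0, -0.008]
contact_force: [-0.6, 0.2, 0.9]
gripper_width: 70.0
```

```bash
python3 n.py 459 384.5 -16 6.7
```

```text
dp [-0.0066, -0.0006, -0.0312] turn [-0.011, 0.01, 0.003] pos [465.6 385.1  15.2] j [ 0.96  0.52 -0.27  0.   -0.76 -0.85] F [-0.6  0.2  0.9] w 70.0
```

>>> servo_tool(turn=[[-0.01,0.01,0.003],[0,0,0],[0,0,0],[0,0,0],[0,0,0]], dp=[[-0.0065,-0.0006,-0.012],[0,0,-0.012],[0,0,-0.006],[0,0,-0.002],[0,0,0]], fingers=[0.07,0.07,0.07,0.07,0.07])

```text
clock: 57.5
position: [459.7, 385.5, -16.7]
ee_rot: [0.747, -0.664, -0.0, -0.002]
contact_force: [-0.1, 0.2, -0.2]
gripper_width: 70.2
```

>>> servo_tool(turn=[[0,0,0],[0,0,0],[0,0,0],[0,0,0],[0,0,0]], dp=[[0,0,0],[0,0,0],[0,0,0],[0,0,0],[0,0,0]], fingers=[0.055,0.04,0.025,0.025,0.025])

```text
clock: 58.12
position: [459.9, 385.8, -15.9]
ee_rot: [0.747, -0.664, -0.0, -0.003]
contact_force: [-0.4, -0.2, -0.9]
gripper_width: 42.4
```

>>> servo_tool(turn=[[0,0,0],[0,0,0],[0,0,0],[0,0,0],[0,0,0]], dp=[[0,0,0],[0,0,0.02],[0,0,0.045],[0,0,0.045],[0,0,0.045]], fingers=[0.025,0.025,0.025,0.025,0.025])

```text
clock: 58.75
position: [456.9, 382.1, 137.7]
ee_rot: [0.747, -0.665, -0.0, 0.004]
contact_force: [0.6, 1.3, -1.6]
gripper_width: 42.1
```

```bash
python3 n.py 568.7 -144 150 6.7
```

```text
dp [0.1118, -0.5261, 0.0123] turn [0.006, -0.005, 0.001] pos [456.9 382.1 137.7] j [ 0.97  0.38 -0.14 -0.   -1.06 -0.85] F [ 0.6  1.3 -1.6] w 42.1
```

>>> servo_tool(turn=[[0.006,-0.005,0],[0,0,0],[0,0,0],[0,0,0],[0,0,0]], dp=[[0.01,-0.04,0.025],[0.011,-0.054,0.005],[0.011,-0.054,0],[0.011,-0.054,0],[0.011,-0.054,0]], fingers=[0.025,0.025,0.025,0.025,0.025])

```text
clock: 59.38
position: [512.8, 124.4, 173.9]
ee_rot: [0.75, -0.662, 0.0, -0.006]
contact_force: [0.9, 0.3, -0.7]
gripper_width: 42.3
```

>>> servo_tool(turn=[[0,0,0],[0,0,0],[0,0,0],[0,0,0],[0,0,0]], dp=[[0.011,-0.054,0],[0.011,-0.054,0],[0.011,-0.054,0],[0.011,-0.05,0],[0.008,-0.03,0]], fingers=[0.025,0.025,0.025,0.025,0.025])

```text
clock: 60.0
position: [564.3, -127.3, 174.0]
ee_rot: [0.749, -0.662, 0.0, -0.007]
contact_force: [1.5, 1.0, 0.0]
gripper_width: 42.3
```

```bash
python3 n.py 568.7 -144 3 6.7
```

```text
dp [0.0044, -0.0167, -0.171] turn [-0.01, 0.009, -0.006] pos [ 564.3 -127.3  174. ] j [ 0.05  0.32 -0.14 -0.01 -1.1   0.08] F [1.5 1.  0. ] w 42.3
```

>>> servo_tool(turn=[[-0.01,0.009,-0.006],[0,0,0],[0,0,0],[0,0,0],[0,0,0]], dp=[[0.003,-0.009,-0.02],[0,-0.003,-0.04],[0,0,-0.04],[0,0,-0.02],[0,0,0]], fingers=[0.025,0.025,0.025,0.025,0.025])

```text
clock: 60.62
position: [563.8, -139.4, 45.7]
ee_rot: [0.746, -0.666, -0.003, 0.002]
contact_force: [0.4, -1.2, -0.0]
gripper_width: 42.4
```

```bash
python3 n.py 568.7 -144 3 6.7
```

```text
dp [0.0049, -0.0046, -0.0427] turn [-0.0, -0.007, 0.004] pos [ 563.8 -139.4   45.7] j [ 0.04  0.46 -0.28 -0.   -0.83  0.08] F [ 0.4 -1.2 -0. ] w 42.4
```

>>> servo_tool(turn=[[0,-0.007,0.004],[0,0,0],[0,0,0],[0,0,0],[0,0,0]], dp=[[0.004,-0.0045,-0.004],[0,0,-0.007],[0,0,-0.006],[0,0,0],[0,0,0]], fingers=[0.025,0.025,0.025,0.025,0.025])

```text
clock: 61.25
position: [569.9, -143.4, 30.0]
ee_rot: [0.748, -0.664, 0.002, -0.002]
contact_force: [-0.2, -0.3, -1.2]
gripper_width: 42.4
```

```bash
python3 n.py 568.7 -144 3 6.7
```

```text
dp [-0.0012, -0.0006, -0.027] turn [0.0, 0.006, -0.002] pos [ 569.9 -143.4   30. ] j [ 0.03  0.48 -0.29  0.   -0.79  0.09] F [-0.2 -0.3 -1.2] w 42.4
```

>>> servo_tool(turn=[[0,0.006,-0.002],[0,0,0],[0,0,0],[0,0,0],[0,0,0]], dp=[[-0.0015,-0.0006,-0.006],[0,0,-0.007],[0,0,-0.006],[0,0,-0.004],[0,0,-0.002]], fingers=[0.025,0.025,0.025,0.025,0.025])

```text
clock: 61.88
position: [568.4, -144.1, 3.5]
ee_rot: [0.747, -0.665, -0.0, 0.0]
contact_force: [-0.1, -0.1, -0.5]
gripper_width: 42.2
```

>>> servo_tool(turn=[[0,0,0],[0,0,0],[0,0,0],[0,0,0],[0,0,0]], dp=[[0,0,0],[0,0,0],[0,0,0],[0,0,0],[0,0,0.01]], fingers=[0.045,0.055,0.06,0.06,0.06])

```text
clock: 62.5
position: [568.8, -144.2, 14.2]
ee_rot: [0.747, -0.665, 0.0, 0.0]
contact_force: [-0.5, -1.2, -0.1]
gripper_width: 60.4
```

>>> servo_tool(turn=[[0,0,0],[0,0,0],[0,0,0],[0,0,0],[0,0,0]], dp=[[0,0,0.03],[0,0,0.045],[0,0,0.045],[-0.01,0.02,0.04],[-0.02,0.05,0.02]], fingers=[0.06,0.06,0.07,0.07,0.07])

```text
clock: 63.12
position: [538.1, -75.1, 202.0]
ee_rot: [0.746, -0.666, 0.001, -0.0]
contact_force: [0.8, 0.3, -0.0]
gripper_width: 69.8
```

>>> servo_tool(turn=[[0,0,0],[0,0,0],[0,0,0],[0,0,0],[0,0,0]], dp=[[-0.02,0.05,0],[-0.02,0.05,0],[-0.02,0.05,0],[-0.01,0.05,0],[0,0.03,0]], fingers=[0.07,0.07,0.07,0.07,0.07])

```text
clock: 63.75
position: [465.8, 162.0, 210.5]
ee_rot: [0.746, -0.666, 0.004, -0.007]
contact_force: [0.7, -0.6, -0.1]
gripper_width: 69.7
```

```bash
python3 look.py; python3 - <<'E'
from h import *
s=cam("side");t=cam("top"); save(s,"f1.png",(215,120,150,225),2.6); save(t,"f2.png",(60,110,380,190),1)
a=cv2.imread("pics/f1.png"); b=cv2.resize(t["img"][110:300,130:440][:,:,::-1],None,fx=1.3,fy=1.3,interpolation=cv2.INTER_CUBIC)
b=cv2.copyMakeBorder(b,0,a.shape[0]-b.shape[0],0,0,cv2.BORDER_CONSTANT); cv2.imwrite("pics/f.png",np.hstack([a,b]))
E
```

```text
[466.6 162.6 210.2] 63.85
top [309.5 154.9] 206 [ 650.3 -138.4] z0 18 local [ 41.7 -11. ]
top [282.7 158.5] 194 [640.9 -63.3] z0 18 local [41.2 64.6]
top [340.  179.6] 211 [ 579.3 -220.7] z0 18 local [-38.4 -84.5]
top [314.1 183. ] 201 [ 570.4 -148.8] z0 18 local [-38.9 -12. ]
top [287.6 186.1] 189 [562.2 -75. ] z0 18 local [-38.4  62.2]
side [299.1 202.3] 130 [649. -51.]
side [278.8 213.1] 131 [570. -59.]
side [314.2 218.5] 163 [ 657. -127.]
side [293.4 230.8] 174 [ 576. -138.]
side [309.2 248.4] 196 [ 585. -211.]
```

View pics/f.png

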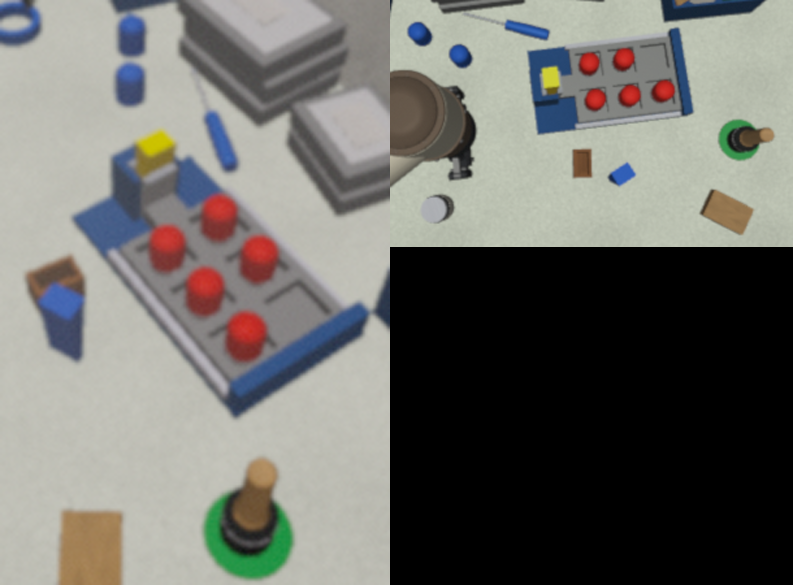

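The last picture shows five red buffers upright in five wells and none left on the bench. The wedge is down in the slot, the mallet stands on its pad, and the bystanders are untouched. I'm handing in.

```bash
python3 -c "
from bench import job_done; print(job_done())"
```

```text
the job is handed in; nothing more can be done
None
```

The buffer carrier is made up and handed in; the hand-in gives no verdict, so what follows rests on my own checks.

- **Wedge:** I dropped it tip down in the slot and pushed it down with the mallet until the force rose to about 25 N at the expected home height. In the side camera its top then lay within 1 to 2 pixels of where a wedge driven home should be. The wells matched a carrier moved 7 mm, to about 1.5 mm in both cameras, so the carrier should be at its stop.
- **Mallet:** it was set back on the green pad about 1 mm from where I picked it up. It stands upright in the last picture.
- **Buffers:** four red ones were on the bench and one was already in a well. All five now stand upright in separate wells, with one well left empty. One buffer on the bench was knocked about 3 cm during the run; I measured it again before picking it up.
- **Bystanders:** in the last picture the tape roll, tin, screwdriver and cardboard box are where they were. I checked them only by eye.

Two things disagreed:

- **Fingertip height:** my first grasp of the wedge missed. The pictures showed the fingertips about 36 mm higher than the reported tool point, so I allowed for that from then on.
- **Buffer positions:** the last top-camera estimates read up to 5.5 mm off the well centres along the carrier. The buffer that was there from the start reads off by the same amount, so I took this as a camera or model error rather than a misplacement.

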